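# Sort the nursery things into their green bins

### The arm

A 7-joint arm with a two-finger parallel gripper is mounted at the origin on the work surface. World frame = base frame: x ahead of the robot, y to its left, z up, the work surface at z = 0. Lengths are in m, angles in rad, forces in N, time in s.
With the tool pointing down it reaches from about 0.4 to 0.85 m from the base axis. Payload 4.5 kg.
Tool frame: the origin (TCP) lies at the very end of the fingers, on their centre line; the grasp point (between the pads) lies 19 mm behind it; z points along the fingers, y is the line along which they close (so a half turn about z gives the same grasp; the last joint's range is limited). The gripper opens to 85 mm and grips with 20 to 120 N. Pads are 22 mm wide; open, the fingers measure 114 mm over their backs; the gripper's body (76 mm by 85 mm) begins 54 mm behind the grasp point. The pads swing forward as they close: fully open they stand 13 mm farther back than shut.
Start: joints at [-1.156, 0.689, -0.195, 1.565, 0.157, 0.902, -0.215], TCP at [0.232, 0.58, 0.231] pointing down, gripper open.
Joint ranges: [-3.01, 3.01], [-0.46, 2.08], [-1.47, 1.51], [0.13, 2.56], [-1, 4.14], [0.04, 2.09], [-2.66, 2.66]. Speed limits (rad/s): [2.57, 2.57, 3.14, 3.14, 3.14, 3.14, 3.14].

### API

Orientations are given as a unit quaternion [w, x, y, z].
In Python, from plant import manip gives the robot as it stands. The module is installed in compiled form; this text tells all that it offers.
- The arm moves only by the tool carry_out, never from a script. Its argument "motion" is text: rows parted by semicolons, each of 7 numbers parted by spaces: the turn, a rotation vector about the tool's x, y, z normalised to -1 to 1, where 1 is 2 rad, then the shift along the tool's x, y, z normalised to -1 to 1, where 1 is 25 mm, then the opening, from 0 (shut) to 1 (fully open). In form: wx wy wz tx ty tz grip; .... A call has 1 to 5 rows; each row shifts and turns the commanded pose from where the row before left it, along the tool's axes as they then stand; what a row does not reach is not made up. A row lasts 1/10 s, in which the tool goes at most 50 mm and 8.59 degrees, less where a joint would pass 70% of its speed; a pose out of reach is approached as far as the arm can. A call with a number of a shift or a turn outside -1 to 1 is refused whole. A call with a gripper value outside its range is refused whole. The fingers move at their own pace and stop on an object; "grip_force" is the grip in N (left out, the last holds). Time passes only in rows, so rows that do not move let the fingers close. It gives the time, the measured TCP pose, the force, the opening and the grip force at its end, in the units of the state.
- manip.state(): the state, without advancing time (a new reading comes with each control period).
- manip.snapshot(name): name is "side" or "top"; returns the picture (384x512x3 uint8, blue, green, red); there is no depth.
- manip.calibration(name): a dict with "camera_matrix" (3x3 intrinsics, pixels), "distortion" ([k1, k2, p1, p2, k3] as OpenCV has them; the pictures are not rectified), "rvec" (rotation vector, rad) and "tvec" (3), from world to camera coordinates, as OpenCV has them. Camera axes: x right, y down, z forward; pixel columns grow to the right and rows downward; lengths in m; the calibration is good to about 2 mm. A picture is of the moment at which its call begins. calibration takes no time and is no camera call.
- manip.hand_in(): hands the job in; it is judged then, once.
Trained networks look in the newest picture that a camera, given by its name, has taken for a name from the list of things; names that differ only in an ending like _2 or _b are one class to them, and where a whole thing is asked for, a point or a joint stands for the part that bears it (a point fixed in the world has none). Each returns a list of dicts, best first, with "score" (0 to 1); they miss things now and then, are a little off and sometimes report something else, mostly with a low value. They report only what shows in the picture. A call takes as long as a camera call. They do not tell look-alikes from the thing itself.
- manip.look_for(camera, thing): "centre" ([column, row] in pixels, amid what is visible of it).
- manip.trace(camera, thing): "region" (384x512 bool, what is visible of it) and "centre" ([column, row] in pixels, amid what is visible of it).
- manip.mark_of(camera, thing): "centre" ([column, row] in pixels: a listed point, or the origin of a listed thing).
The state is a dict: "t": time; "qpos": joint angles; "dq": joint speeds; "effort": joint torques, N m; "tcp_pos": TCP position; "tool_rot": TCP orientation; "wrist_force": force on the tool from outside, world axes, zero at the start; "moment": the same for the moment, N m; "width": finger opening in m; "grip_force": force on a finger pad.
Only numpy, scipy, OpenCV 4.12 (cv2) and the standard library are available. Lean on these libraries where they do the work, as an engineer would, in place of code of your own. Each camera call takes 0.05 s, during which the arm holds its last target. There are 200 camera calls.

### The job

Sort the baby things into the green bins on the board: lay the two toys (elephant teether and wooden rattle) flat on the floor of the wide shallow tray, stand the ramekin and the sippy cup upright in the two-bay bin, one to a bay, and stand the pacifier box upright in the small square bin. Set the ramekin and the cup down rather than dropping them, and leave the baby bottle and the cream jar standing where they are.

Things in the scene. Friction and masses are not known exactly. Their poses are not given: they have to be found in the camera images.
- teether: Peach silicone elephant teether, a flat elephant outline lying on its side on the board, 103 mm long (x, trunk towards +x, from -42 to +61 mm), 52 mm across (y: back at +26, feet at -26 mm), 18 mm thick, about 60 g. Origin: underside, under the middle of the body; z up. Grip it at the origin across y (back to feet), 52 mm wide there. Starts with x within 0.35 rad of the world's x.
- rattle: Pale wooden spinning rattle lying flat: a square handle 18 mm wide (y) and 18 mm high along x from -52 to +6 mm, then a fork 50 mm wide holding three darker wooden discs (24 mm diameter, top 24.5 mm up) from +6 to +48 mm. 100 mm long, about 60 g; the balance point is about 8 mm towards +x of the origin. Origin: underside, on the handle's centre line; z up. Grip the handle across y, 8 mm behind the origin (x = -8 mm). Starts with x within 0.35 rad of the world's x.
- ramekin: White ceramic ramekin, a small open straight-sided dish, 62 mm across the rim (60 mm below it), 42 mm high, wall 4 mm, about 140 g. Origin: centre of its underside; z up through its mouth.
- sippy_cup: Stainless steel sippy cup standing upright: steel cylinder 58 mm across and 74 mm high, grey lid (59 mm across) to 88 mm, small spout to 102 mm; no handles, about 160 g. Origin: centre of its underside; z up.
- pacifier_box: Shut blue plastic pacifier box, 66 mm (x) by 50 mm (y) by 43 mm high, about 70 g. Origin: centre of its underside; z up. Starts with x within 0.4 rad of the world's x.
- toy_tray: Toy tray: the wide, shallow, undivided green plastic tray, 140 mm (x) by 260 mm (y), 35 mm high. Fixed to the board. Origin: centre of its underside; x along its short side, y along its long side, z up; walls and floor 5 mm thick. It may be in the left, middle or right bin place and turned by up to 0.1 rad.
- feeding_bin: Feeding bin: the green plastic bin with a wall across its middle that makes two equal bays, 150 mm (x) by 210 mm (y), 50 mm high, dividing wall (5 mm thick) at y = 0 of the same height; each bay is about 140 mm (x) by 97 mm (y) inside, its centre at y = +51 or -51 mm. Fixed to the board. Origin: centre of its underside; x along its short side, y along its long side, z up; walls and floor 5 mm thick. It may be in the left, middle or right bin place and turned by up to 0.1 rad.
- small_bin: Small bin: the small square green plastic bin, 130 by 130 mm, 50 mm high, undivided. Fixed to the board. Origin: centre of its underside; x and y along its sides, z up; walls and floor 5 mm thick. It may be in the left, middle or right bin place and turned by up to 0.1 rad.
- baby_bottle: Bystander: small clear baby bottle with white cap, 50 mm across, 90 mm high, standing among the things. Origin: centre of its underside; z up.
- cream_jar: Bystander: low white cream jar with screw cap, 48 mm across, 45 mm high, standing among the things; unlike the ramekin it is closed on top. Origin: centre of its underside; z up.
Mind the look-alikes: they are no part of the job. What is meant by the pacifier_box is not turquoise, and is the larger of those in its own colour.

How it is judged:
By the outcome, as a careful person would: the job done as asked, in the order asked, and still so for the second after the job is handed in, with the robot touching nothing.
It also fails if it takes over 122 s, if anything falls off the work surface, if the arm or the gripper's body presses on something with over 40 N, if the wrist force passes 120 N, or if a joint passes its speed limit or range.

## Working session

There is one attempt and no reset: what is moved stays moved. The work goes in short steps, Python scripts to look and compute and a tool call to move; the robot and the scene stay as the last step left them, time stands still between calls to the robot, and variables do not carry over. Pictures are saved under pics/ and viewed, at most 14 in all, crops included, and the job is handed in when it is done.

Besides the shell and the picture viewer there is one more tool, called after "Request:" as name(argument=value, ...) on one line, values as JSON. carry_out: Moves the arm, as the interface text tells. Scaled input: -1 to 1 covers 25 mm each way for a shift and 2 rad each way for a turn. Its arguments: {"type":"object","properties":{"motion":{"type":"string"},"grip_force":{"type":"number"}},"required":["motion"]}

```bash
ls; mkdir -p pics
cat > h.py <<'E'
import numpy as np, cv2
from plant import manip
def cal(n):
    c=manip.calibration(n); return np.array(c["camera_matrix"],float),np.array(c["distortion"],float),np.array(c["rvec"],float),np.array(c["tvec"],float)
def ray(n,px):
    K,D,r,t=cal(n); R=cv2.Rodrigues(r)[0]
    p=cv2.undistortPoints(np.array([[px]],float),K,D)[0,0]
    return -R.T@t.ravel(), R.T@np.array([p[0],p[1],1.])
def atz(n,px,z):
    o,d=ray(n,px); return o+d*(z-o[2])/d[2]
def proj(n,P):
    K,D,r,t=cal(n); return cv2.projectPoints(np.array(P,float).reshape(-1,1,3),r,t,K,D)[0][:,0]
def tri(p1,p2,n1="top",n2="side"):
    o1,d1=ray(n1,p1);o2,d2=ray(n2,p2)
    d1/=np.linalg.norm(d1);d2/=np.linalg.norm(d2)
    s=np.linalg.lstsq(np.c_[d1,-d2],o2-o1,rcond=None)[0]
    a=o1+s[0]*d1;b=o2+s[1]*d2
    return (a+b)/2,np.linalg.norm(a-b)
E
python3 - <<'E'
from h import *
np.set_printoptions(precision=3,suppress=True)
for n in("top","side"):
    im=manip.snapshot(n); cv2.imwrite(f"pics/{n}0.png",cv2.resize(im,(800,600)));cv2.imwrite(f"pics/raw_{n}0.png",im)
    print(n,ray(n,[256,192]))
for th in "teether rattle ramekin sippy_cup pacifier_box toy_tray feeding_bin small_bin baby_bottle cream_jar".split():
    for n in("top","side"):
        print(th,n,[(np.round(d["centre"],1).tolist(),round(d["score"],2)) for d in manip.mark_of(n,th)][:4])
s=manip.state();print(s)
E
```

```text
pics
top (array([ 0.327, -0.004,  0.935]), array([ 0.205,  0.037, -0.978]))
side (array([0.421, 0.542, 0.598]), array([ 0.086, -0.69 , -0.719]))
teether top [([220.6, 220.9], 0.59)]
teether side [([268.7, 247.5], 0.77)]
rattle top [([309.5, 215.6], 0.86)]
rattle side [([275.6, 173.2], 0.97)]
ramekin top [([142.6, 244.0], 0.74)]
ramekin side [([296.9, 360.6], 0.81), ([237.1, 117.9], 0.66)]
sippy_cup top [([180.2, 236.9], 0.61)]
sippy_cup side [([285.3, 301.8], 0.82)]
pacifier_box top [([330.5, 265.8], 0.78), ([269.3, 202.1], 0.76), ([263.8, 248.2], 0.6), ([382.6, 164.1], 0.41)]
pacifier_box side [([328.8, 164.6], 0.85), ([306.7, 208.5], 0.79), ([261.7, 203.1], 0.76), ([182.9, 191.2], 0.3)]
toy_tray top [([383.8, 165.3], 0.79), ([352.8, 231.8], 0.75)]
toy_tray side [([240.8, 118.6], 0.71)]
feeding_bin top [([270.8, 141.6], 0.59)]
feeding_bin side [([183.6, 194.0], 0.8)]
small_bin top [([150.6, 174.7], 0.85)]
small_bin side [([176.5, 338.0], 0.91)]
baby_bottle top []
baby_bottle side [([306.6, 121.0], 0.67)]
cream_jar top [([350.9, 234.0], 0.72)]
cream_jar side [([295.5, 144.1], 0.55)]
{'t': 1.1, 'qpos': array([-1.156,  0.689, -0.195,  1.565,  0.157,  0.902, -0.215]), 'dq': array([ 0.001, -0.   ,  0.001,  0.001, -0.001, -0.   , -0.001]), 'effort': array([ -0.001, -53.955,  -1.267, -15.889,   0.01 ,   0.001,  -0.   ]), 'tcp_pos': array([0.232, 0.58 , 0.231]), 'tool_rot': array([0.   , 0.189, 0.982, 0.   ]), 'wrist_force': array([-0.245, -0.148, -0.127]), 'moment': array([-0.016,  0.012, -0.028]), 'grip_force': 0.0, 'width': 0.0850994747557432}
```

View pics/top0.png

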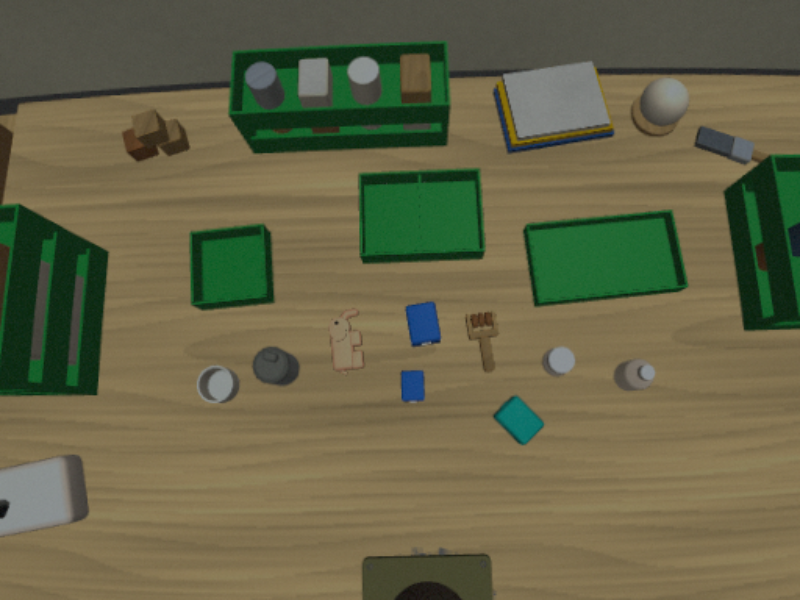

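View pics/side0.png

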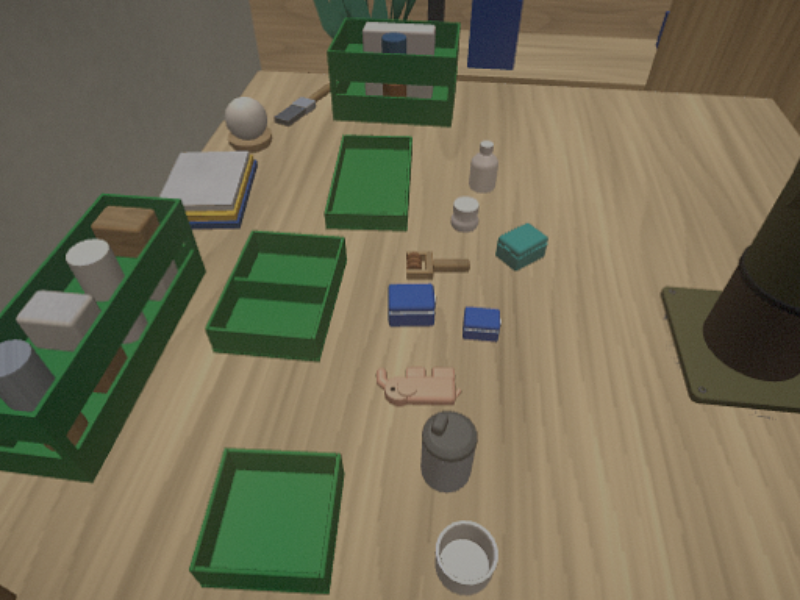

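Top view (800x600): the elephant is at (345,343), rattle (483,340), ramekin (215,384) and sippy cup (272,366). The cream jar is at (560,361) and the bottle at (638,375). The bins are small (231,266), two-bay (421,215) and tray (605,258).

Pacifier-box candidates are blue (423,324), smaller blue (413,386) and turquoise (519,420). The blue one at (423,324) fits, because it is blue and the larger of the two blue boxes. I'll confirm it in a crop and measure.

```bash
cat > m.py <<'E'
from h import *
from scipy.optimize import minimize
def best(n,th,near=None):
    L=manip.trace(n,th)
    if near is not None: L=[d for d in L if np.hypot(*(np.array(d["centre"])-near))<25]
    return L[0] if L else None
def mask_pts(pose,shape):   # hull points of box (lx,ly,h) or cylinder (r,h)
    x,y,z,a=pose
    if len(shape)==3:
        lx,ly,h=shape; P=np.array([[sx*lx/2,sy*ly/2] for sx in(-1,1) for sy in(-1,1)])
    else:
        r,h=shape; th=np.linspace(0,2*np.pi,40); P=np.c_[r*np.cos(th),r*np.sin(th)]
    c,s=np.cos(a),np.sin(a); P=P@np.array([[c,s],[-s,c]])+[x,y]
    return np.r_[np.c_[P,np.full(len(P),z)],np.c_[P,np.full(len(P),z+h)]]
S=4
def fit(masks,shape,p0,yaw=True):
    big={n:cv2.resize(m.astype(np.uint8),None,fx=S,fy=S,interpolation=cv2.INTER_LINEAR)>0 for n,m in masks.items()}
    hulls={}
    for n,m in big.items():
        pts=np.argwhere(m)[:,::-1].astype(np.int32); h=cv2.convexHull(pts); k=np.zeros(m.shape,np.uint8); cv2.fillConvexPoly(k,h,1); hulls[n]=k>0
    def cost(q):
        c=0
        for n,k in hulls.items():
            pr=(proj(n,mask_pts([q[0],q[1],q[2],q[3] if yaw else 0],shape))+.5)*S-.5
            g=np.zeros(k.shape,np.uint8); cv2.fillConvexPoly(g,cv2.convexHull(np.round(pr*16).astype(np.int32)),1,shift=4)
            g=g>0; c+=1-(g&k).sum()/(g|k).sum()
        return c
    b=None
    for a in (-.2,0,.2) if yaw else (0,):
        q0=np.array([*p0,a]); sx=np.vstack([q0,q0+[.01,0,0,0],q0+[0,.01,0,0],q0+[0,0,.01,0],q0+[0,0,0,.15]])
        r=minimize(cost,q0,method="Nelder-Mead",options=dict(initial_simplex=sx,xatol=2e-4,fatol=1e-4,maxiter=250))
        if b is None or r.fun<b.fun:b=r
    return b.x,b.fun
E
cat > meas.py <<'E'
from m import *
np.set_printoptions(precision=4,suppress=True)
px={"ramekin":((215,384),(466,557)),"sippy_cup":((272,366),(448,450)),"pacifier_box":((423,324),(411,304)),"toy_tray":((605,258),(372,182)),"feeding_bin":((421,215),(280,293)),"small_bin":((231,266),(272,520)),"teether":((345,343),(420,386)),"rattle":((483,340),(435,264)),"cream_jar":((560,361),(465,213)),"baby_bottle":((638,375),(483,168))}
shp={"ramekin":(.031,.042),"sippy_cup":(.029,.088),"pacifier_box":(.066,.05,.043),"toy_tray":(.14,.26,.035),"feeding_bin":(.15,.21,.05),"small_bin":(.13,.13,.05),"cream_jar":(.024,.045),"baby_bottle":(.025,.09)}
for n in("top","side"): manip.snapshot(n)
for th,(a,b) in px.items():
    nr={"top":np.array(a)*.64,"side":np.array(b)*.64}
    M={}
    for n in nr:
        d=best(n,th,nr[n])
        if d is not None: M[n]=d["region"]
    print(th,{n:int(m.sum()) for n,m in M.items()})
    mk={}
    for n in nr:
        L=[d for d in manip.mark_of(n,th) if np.hypot(*(np.array(d["centre"])-nr[n]))<25]
        if L: mk[n]=np.array(L[0]["centre"])
    if len(mk)==2: t=tri(mk["top"],mk["side"]); print("  origin tri",t[0],"gap",round(t[1],4))
    if th in shp:
        if len(M)==2:
            q,f=fit(M,shp[th],[*atz("top",nr["top"],.02)[:2],0.0],len(shp[th])==3); print("  fit",q,"cost",round(f,3))
    else:
        for n in M:
            c=max(cv2.findContours(M[n].astype(np.uint8),0,2)[0],key=len)[:,0]
            W=np.array([atz(n,p,.012)[:2] for p in c],np.float32)*1000
            print("  rect",n,cv2.minAreaRect(W),"com",atz(n,np.argwhere(M[n]).mean(0)[::-1],.012), "bottom mark",atz(n,mk[n],0) if n in mk else None)
E
python3 meas.py
python3 -c "
import cv2
a=cv2.imread('pics/raw_top0.png')[180:290,235:355];b=cv2.imread('pics/raw_side0.png')[130:270,235:365]
cv2.imwrite('pics/crop.png',cv2.hconcat([cv2.resize(a,(400,400)),cv2.resize(b,(400,400))]))"
```

```text
ramekin {'top': 490, 'side': 1567}
  origin tri [ 0.3845  0.3373 -0.0062] gap 0.0041
  fit [ 0.3817  0.3375 -0.0015  0.1568] cost 0.202
sippy_cup {'top': 580, 'side': 1581}
  origin tri [0.4069 0.2344 0.009 ] gap 0.0011
  fit [ 0.4082  0.2342 -0.005   0.3239] cost 0.146
pacifier_box {'top': 540, 'side': 816}
  origin tri [ 0.4771 -0.0031  0.0035] gap 0.0077
  fit [ 0.475  -0.0058 -0.0012  0.1454] cost 0.169
toy_tray {'top': 5231, 'side': 3002}
  origin tri [ 0.5805 -0.318   0.011 ] gap 0.0022
  fit [ 0.582  -0.3234 -0.0033  0.0729] cost 0.055
feeding_bin {'top': 4682, 'side': 5665}
  origin tri [ 0.6683 -0.016  -0.0005] gap 0.0004
  fit [ 0.6655 -0.0073 -0.0023  0.0117] cost 0.057
small_bin {'top': 2695, 'side': 7681}
  fit [ 0.5838  0.3216 -0.0008  0.0805] cost 0.043
teether {'top': 638, 'side': 1058}
  origin tri [0.4468 0.1308 0.0072] gap 0.0005
  rect top ((452.6646423339844, 125.36610412597656), (104.88294219970703, 53.629302978515625), 5.239869117736816) com [0.4476 0.1264 0.012 ] bottom mark [0.4474 0.1319 0.    ]
  rect side ((450.8330383300781, 130.90077209472656), (103.523193359375, 61.30805206298828), 8.867170333862305) com [0.4481 0.1318 0.012 ] bottom mark [0.4473 0.1258 0.    ]
rattle {'top': 458, 'side': 592}
  origin tri [ 0.4438 -0.1101  0.0021] gap 0.0058
  rect top ((445.02850341796875, -104.474853515625), (52.76265335083008, 97.76139068603516), 88.22513580322266) com [ 0.4547 -0.1075  0.012 ] bottom mark [ 0.4412 -0.11    0.    ]
  rect side ((445.94024658203125, -109.2513656616211), (104.40735626220703, 74.25483703613281), 15.080342292785645) com [ 0.4526 -0.1024  0.012 ] bottom mark [ 0.4468 -0.113   0.    ]
cream_jar {'top': 283, 'side': 340}
  origin tri [ 0.4088 -0.2166  0.0083] gap 0.0047
  fit [ 0.4062 -0.2281 -0.0039  0.0719] cost 0.327
baby_bottle {'top': 469, 'side': 497}
  origin tri [ 0.3807 -0.3481 -0.0091] gap 0.0162
  fit [ 0.3791 -0.3375 -0.003   0.0617] cost 0.39
```

View pics/crop.png

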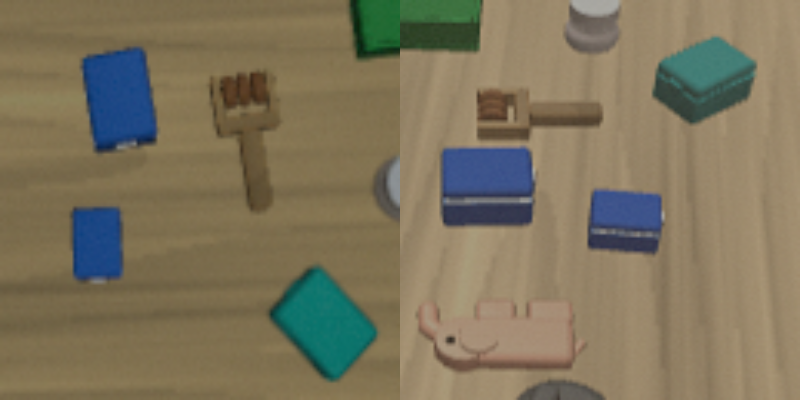

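The crop confirms it: the left blue box (raw about 270,206) is the larger, so it is the pacifier box. The network masks are a little off, so I'll refine them with grabCut, fit again and overlay the result.

```bash
cat > fit2.py <<'E'
from m import *
np.set_printoptions(precision=4,suppress=True)
def box(x0,x1,y0,y1): return np.array([[x0,y0],[x1,y0],[x1,y1],[x0,y1]])
th=np.linspace(0,2*np.pi,40); circ=lambda r:r*np.c_[np.cos(th),np.sin(th)]
# parts: (outline, z0, z1)
MODEL={"teether":[(box(-.042,.061,-.026,.026),0,.018)],
 "rattle":[(box(-.052,.006,-.009,.009),0,.018),(box(.006,.048,-.025,.025),0,.018)],
 "pacifier_box":[(box(-.033,.033,-.025,.025),0,.043)],
 "ramekin":[(circ(.0305),0,.042)],"sippy_cup":[(circ(.029),0,.088)],
 "cream_jar":[(circ(.024),0,.045)],"baby_bottle":[(circ(.025),0,.06)]}
def render(n,th,q,hull):
    k=np.zeros((384*S,512*S),np.uint8); c,s=np.cos(q[3]),np.sin(q[3]); al=[]
    for o,z0,z1 in MODEL[th]:
        P=o@np.array([[c,s],[-s,c]])+q[:2]
        P=np.r_[np.c_[P,np.full(len(P),q[2]+z0)],np.c_[P,np.full(len(P),q[2]+z1)]]
        pr=(proj(n,P)+.5)*S-.5
        cv2.fillConvexPoly(k,cv2.convexHull(np.round(pr*16).astype(np.int32)),1,shift=4)
    return k
def refine(im,m):
    m=m.astype(np.uint8); g=np.full(m.shape,cv2.GC_BGD,np.uint8)
    g[cv2.dilate(m,np.ones((9,9)))>0]=cv2.GC_PR_BGD; g[m>0]=cv2.GC_PR_FGD; g[cv2.erode(m,np.ones((5,5)))>0]=cv2.GC_FGD
    ys,xs=np.where(m); y0,y1,x0,x1=max(ys.min()-20,0),ys.max()+20,max(xs.min()-20,0),xs.max()+20
    sub=np.ascontiguousarray(g[y0:y1,x0:x1]); cv2.grabCut(np.ascontiguousarray(im[y0:y1,x0:x1]),sub,None,np.zeros((1,65)),np.zeros((1,65)),4,cv2.GC_INIT_WITH_MASK)
    o=np.zeros_like(m); o[y0:y1,x0:x1]=(sub==1)|(sub==3); return o
def fit_thing(th,ims,near,p0,zfree=True):
    K={}
    for n in ims:
        d=best(n,th,near[n])
        if d is None: continue
        k=refine(ims[n],d["region"]); K[n]=cv2.resize(k*255,None,fx=S,fy=S,interpolation=cv2.INTER_LINEAR)>127
        if th=="teether":
            h=cv2.convexHull(np.argwhere(K[n])[:,::-1].astype(np.int32)); z=np.zeros(K[n].shape,np.uint8);cv2.fillConvexPoly(z,h,1);K[n]=z>0
    def cost(q):
        c=0
        for n,k in K.items():
            g=render(n,th,q,0)>0; c+=1-(g&k).sum()/(g|k).sum()
        return c/len(K)
    b=None
    for a in ((-.2,0.,.2) if len(MODEL[th][0][0])==4 else (0.,)):
        q0=np.array([*p0,a]); sx=np.vstack([q0,q0+[.01,0,0,0],q0+[0,.01,0,0],q0+[0,0,.006,0],q0+[0,0,0,.15]])
        r=minimize(cost,q0,method="Nelder-Mead",options=dict(initial_simplex=sx,xatol=2e-4,fatol=1e-4,maxiter=200))
        if b is None or r.fun<b.fun:b=r
    return b.x,b.fun,K
E
cat > run2.py <<'E'
from fit2 import *
ims={n:manip.snapshot(n) for n in("top","side")}
vis={n:cv2.resize(ims[n],None,fx=S,fy=S) for n in ims}
P={"teether":(.444,.128),"rattle":(.444,-.11),"ramekin":(.383,.3375),"sippy_cup":(.408,.234),"pacifier_box":(.475,-.005),"cream_jar":(.407,-.222),"baby_bottle":(.380,-.343)}
for t,p in P.items():
    near={n:proj(n,[*p,.02])[0] for n in ims}
    q,f,K=fit_thing(t,ims,near,[*p,0.])
    print(t,q,round(f,3),list(K))
    for n in K:
        for m,c in((render(n,t,q,0),(0,0,255)),(K[n].astype(np.uint8),(255,255,0))): cv2.drawContours(vis[n],cv2.findContours(m,0,2)[0],-1,c,2)
B={"toy_tray":([.582,-.3234,0],.0729,(.14,.26,.035)),"feeding_bin":([.6655,-.0073,0],.0117,(.15,.21,.05)),"small_bin":([.5838,.3216,0],.0805,(.13,.13,.05))}
for b,(p,a,s) in B.items():
    for n in ims:
        pr=((proj(n,mask_pts([*p,a],s))+.5)*S)[[0,1,3,2,4,5,7,6]].astype(int)
        for i in(0,4): cv2.polylines(vis[n],[pr[i:i+4]],True,(0,0,255),2)
t=vis["top"][130*S:270*S,110*S:450*S]; cv2.imwrite("pics/ov_top.png",cv2.resize(t,(800,int(800*140/340))))
cv2.imwrite("pics/ov_side.png",cv2.resize(vis["side"][70*S:384*S,100*S:380*S],(535,600)))
E
python3 run2.py
```

```text
teether [ 0.4575  0.1349 -0.0834  0.0259] 0.113 ['top']
rattle [ 0.445  -0.1091 -0.0008  0.115 ] 0.133 ['top', 'side']
ramekin [0.3828 0.338  0.0006 0.1766] 0.083 ['top', 'side']
sippy_cup [ 0.4081  0.2337 -0.0068  0.3057] 0.095 ['top', 'side']
pacifier_box [ 0.4749 -0.0057 -0.0031  0.1255] 0.089 ['side']
cream_jar [ 0.4069 -0.2273 -0.0025  0.2656] 0.141 ['top', 'side']
baby_bottle [ 0.3785 -0.3465  0.0027  0.0621] 0.139 ['top', 'side']
```

View pics/ov_top.png

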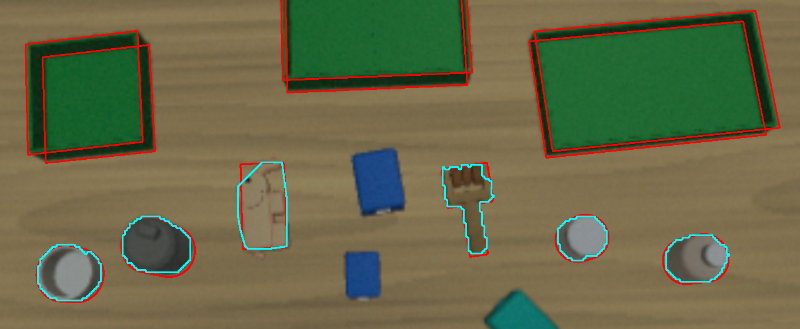

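View pics/ov_side.png

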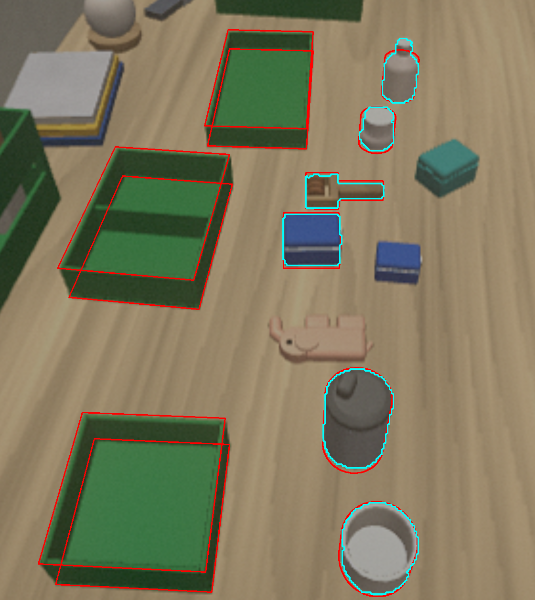

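Bins, rattle, ramekin and cup overlay well in both views, with fitted z near 0. In the top overlay the bins are at (90,95), (375,40) and (655,85). Next is a small helper that turns a target into tool-axis units.

```bash
cat > go.py <<'E'
import sys,numpy as np
from scipy.spatial.transform import Rotation as R
from plant import manip
# usage: go.py x,y,z,yaw ...  (yaw: tool y at 90deg+yaw) -> successive turn & shift in units
s=manip.state(); p=s["tcp_pos"]; q=R.from_quat(np.roll(s["tool_rot"],-1)); M=q.as_matrix()
print("t",round(s["t"],2),"p",np.round(p,4),"zax",np.round(M[:,2],4),"yaw",round(np.arctan2(M[1,1],M[0,1])-np.pi/2,4),"w",round(s["width"],4),"F",np.round(s["wrist_force"],1),"g",round(s["grip_force"],1),"q",np.round(s["qpos"],2))
for a in sys.argv[1:]:
    x,y,z,w=map(float,a.split(","))
    N=np.array([[-np.cos(w),-np.sin(w),0],[-np.sin(w),np.cos(w),0],[0,0,-1]]).T
    rv=R.from_matrix(M.T@N).as_rotvec()/2
    d=N.T@(np.array([x,y,z])-p)/.025
    print(a,"turn",np.round(rv,4),"then shift",np.round(d,3)); p=np.array([x,y,z]); M=N
E
python3 go.py .445,.128,.12,.09 .445,.128,0.001,.09
```

```text
t 4.0 p [0.2323 0.5803 0.2313] zax [ 0.e+00  1.e-04 -1.e+00] yaw -0.3808 w 0.0853 F [-0.9  0.   0.4] g 0.0 q [-1.16  0.69 -0.19  1.57  0.16  0.9  -0.22]
.445,.128,.12,.09 turn [ 0.     -0.     -0.2354] then shift [ -6.849 -18.782   4.453]
.445,.128,0.001,.09 turn [0. 0. 0.] then shift [0.   0.   4.76]
```

Request:
carry_out(motion="0 0 -0.059 0 0 0 1; 0 0 -0.059 0 0 0 1; 0 0 -0.059 0 0 0 1; 0 0 -0.058 0 0 0 1")

```text
t: 4.4
tcp_pos: [0.2323, 0.5802, 0.2313]
tool_rot: [0.0, -0.047, 0.999, 0.0]
wrist_force: [-0.4, 0.2, 0.4]
width: 0.0852
grip_force: 0.0
```

Request:
carry_out(motion="0 0 0 -0.34 -0.94 0.1 1; 0 0 0 -0.34 -0.94 0.1 1; 0 0 0 -0.34 -0.94 0.1 1; 0 0 0 -0.34 -0.94 0.1 1; 0 0 0 -0.34 -0.94 0.1 1")

```text
t: 4.9
tcp_pos: [0.2855, 0.4661, 0.2188]
tool_rot: [0.0, -0.045, 0.999, 0.0]
wrist_force: [0.4, 0.2, -0.4]
width: 0.0849
grip_force: 0.0
```

Request:
carry_out(motion="0 0 0 -0.34 -0.94 0.1 1; 0 0 0 -0.34 -0.94 0.1 1; 0 0 0 -0.34 -0.94 0.1 1; 0 0 0 -0.34 -0.94 0.1 1; 0 0 0 -0.34 -0.94 0.1 1")

```text
t: 5.4
tcp_pos: [0.3384, 0.353, 0.2064]
tool_rot: [0.0, -0.045, 0.999, 0.0]
wrist_force: [0.5, 0.4, -1.2]
width: 0.0856
grip_force: 0.0
```

Request:
carry_out(motion="0 0 0 -0.34 -0.94 0.1 1; 0 0 0 -0.34 -0.94 0.1 1; 0 0 0 -0.34 -0.94 0.1 1; 0 0 0 -0.34 -0.94 0.1 1; 0 0 0 -0.34 -0.94 0.1 1")

```text
t: 5.9
tcp_pos: [0.3913, 0.2398, 0.1939]
tool_rot: [0.0, -0.045, 0.999, 0.0]
wrist_force: [0.5, -0.2, 0.1]
width: 0.0854
grip_force: 0.0
```

Request:
carry_out(motion="0 0 0 -0.34 -0.94 0.1 1; 0 0 0 -0.34 -0.94 0.1 1; 0 0 0 -0.34 -0.94 0.1 1; 0 0 0 -0.34 -0.94 0.4 1; 0 0 0 -0.34 -0.94 0.4 1")

```text
t: 6.4
tcp_pos: [0.4444, 0.1265, 0.1663]
tool_rot: [0.001, -0.044, 0.999, 0.0]
wrist_force: [0.6, 0.3, -0.4]
width: 0.0854
grip_force: 0.0
```

```bash
python3 go.py .445,.128,.12,.09 .445,.128,0.001,.09
python3 - <<'E'
from fit2 import *
ims={n:manip.snapshot(n) for n in("top","side")}
for n in ims:
    for d in manip.mark_of(n,"teether")[:2]: print(n,d["centre"],round(d["score"],2))
    for d in manip.trace(n,"teether")[:2]: print(n,d["region"].sum(),atz(n,d["centre"],.012))
cv2.imwrite("pics/a.png",np.hstack([ims["top"][130:300,140:320],ims["side"][180:350,200:380]]).repeat(2,0).repeat(2,1))
E
```

```text
t 6.4 p [0.4444 0.1265 0.1663] zax [ 1.4e-03  6.0e-04 -1.0e+00] yaw 0.089 w 0.0854 F [ 0.6  0.3 -0.4] g 0.0 q [-0.16  0.61 -0.35  2.11  0.42  0.49  0.84]
.445,.128,.12,.09 turn [ 0.0002  0.0007 -0.0005] then shift [-0.03   0.057  1.853]
.445,.128,0.001,.09 turn [0. 0. 0.] then shift [0.   0.   4.76]
side [270.7, 251.1] 0.69
side 1072 [0.4466 0.1322 0.012 ]
```

View pics/a.png

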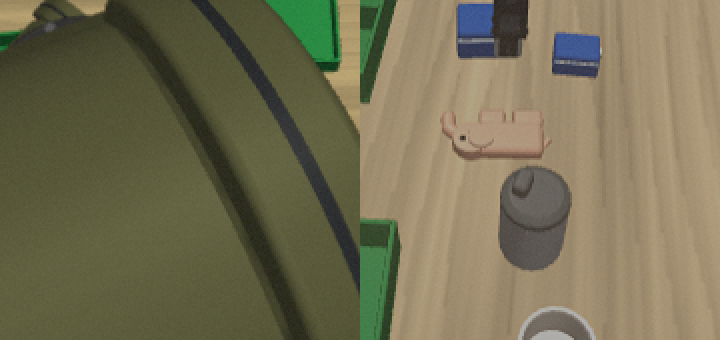

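The side crop shows the teether at (500,137), undisturbed, with the arm hiding the top view. I'm descending onto it.

Request:
carry_out(motion="0 0 0 -0.03 0.08 0.9 1; 0 0 0 0 0 0.9 1; 0 0 0 0 0 0.9 1; 0 0 0 0 0 0.9 1; 0 0 0 0 0 0.9 1")

```text
t: 7.2
tcp_pos: [0.4442, 0.1311, 0.0534]
tool_rot: [0.001, -0.046, 0.999, 0.001]
wrist_force: [0.4, 0.3, 0.4]
width: 0.0853
grip_force: 0.0
```

Request:
carry_out(motion="0 0 0 0 0 0.8 1; 0 0 0 0 0 0.6 1; 0 0 0 0 0 0.4 1; 0 0 0 0 0 0.2 1; 0 0 0 0 0 0 1")

```text
t: 7.7
tcp_pos: [0.444, 0.1303, 0.0057]
tool_rot: [-0.0, -0.046, 0.999, 0.0]
wrist_force: [-0.9, 0.0, 0.6]
width: 0.0854
grip_force: 0.0
```

```bash
python3 go.py .445,.128,0.001,.09
```

```text
t 7.7 p [0.444  0.1303 0.0057] zax [-8.e-04  1.e-04 -1.e+00] yaw 0.0921 w 0.0854 F [-0.9  0.   0.6] g 0.0 q [-0.36  0.93 -0.04  2.18  0.84  0.05  0.44]
.445,.128,0.001,.09 turn [ 0.0001 -0.0004  0.0011] then shift [-0.03  -0.093  0.188]
```

Request:
carry_out(motion="0 0 0 0 -0.05 0.11 1; 0 0 0 0 0 0.11 1; 0 0 0 0 0 0 0.5; 0 0 0 0 0 0 0.4; 0 0 0 0 0 0 0.4", grip_force=40)

```text
t: 8.2
tcp_pos: [0.4444, 0.1281, 0.0011]
tool_rot: [0.0, -0.044, 0.999, -0.0]
wrist_force: [0.1, 0.5, 1.6]
width: 0.0509
grip_force: 41.3
```

Request:
carry_out(motion="0 0 0 0 0 0 0.3; 0 0 0 0 0 0 0.3; 0 0 0 0 0 0 0.3; 0 0 0 0 0 0 0.3; 0 0 0 0 0 0 0.3")

```text
t: 8.7
tcp_pos: [0.4445, 0.1281, 0.001]
tool_rot: [0.0, -0.044, 0.999, -0.0]
wrist_force: [-1.0, 0.3, 7.0]
width: 0.0511
grip_force: 41.7
```

Request:
carry_out(motion="0 0 0 0 0 -0.3 0.3; 0 0 0 0 0 -0.6 0.3; 0 0 0 0 0 -0.6 0.3; 0 0 0 0 0 0 0.3")

```text
t: 9.1
tcp_pos: [0.4449, 0.1282, 0.0392]
tool_rot: [0.0, -0.044, 0.999, 0.001]
wrist_force: [0.5, -0.0, -0.9]
width: 0.0513
grip_force: 42.1
```

Teether is gripped (51 mm) and lifted.

```bash
python3 go.py .445,.128,.13,.073 .568,-.264,.13,.073 .568,-.264,.008,.073
```

```text
t 9.1 p [0.4449 0.1282 0.0392] zax [ 8.0e-04  1.4e-03 -1.0e+00] yaw 0.088 w 0.0513 F [ 0.5 -0.  -0.9] g 42.1 q [-0.21  0.86 -0.28  2.18  1.05  0.24  0.23]
.445,.128,.13,.073 turn [0.0006 0.0005 0.0075] then shift [-0.005 -0.008 -3.632]
.568,-.264,.13,.073 turn [0. 0. 0.] then shift [ -3.763 -15.997   0.   ]
.568,-.264,.008,.073 turn [0. 0. 0.] then shift [0.   0.   4.88]
```

Request:
carry_out(motion="0 0 0.0075 0 0 -0.9 0.3; 0 0 0 0 0 -0.9 0.3; 0 0 0 0 0 -0.9 0.3; 0 0 0 0 0 -0.9 0.3")

```text
t: 9.5
tcp_pos: [0.4438, 0.128, 0.128]
tool_rot: [-0.001, -0.037, 0.999, -0.0]
wrist_force: [0.7, -0.4, -1.1]
width: 0.0509
grip_force: 42.2
```

Request:
carry_out(motion="0 0 0 -0.2 -0.84 0 0.3; 0 0 0 -0.2 -0.84 0 0.3; 0 0 0 -0.2 -0.84 0 0.3; 0 0 0 -0.2 -0.84 0 0.3; 0 0 0 -0.2 -0.84 0 0.3")

```text
t: 10.0
tcp_pos: [0.4768, 0.0244, 0.1271]
tool_rot: [-0.001, -0.037, 0.999, -0.0]
wrist_force: [0.0, 0.4, -0.3]
width: 0.0508
grip_force: 42.2
```

Request:
carry_out(motion="0 0 0 -0.2 -0.84 0 0.3; 0 0 0 -0.2 -0.84 0 0.3; 0 0 0 -0.2 -0.84 0 0.3; 0 0 0 -0.2 -0.84 0 0.3; 0 0 0 -0.2 -0.84 0 0.3")

```text
t: 10.5
tcp_pos: [0.5095, -0.0784, 0.127]
tool_rot: [-0.001, -0.037, 0.999, -0.0]
wrist_force: [-0.0, 0.4, -0.3]
width: 0.0508
grip_force: 42.2
```

Request:
carry_out(motion="0 0 0 -0.2 -0.84 0 0.3; 0 0 0 -0.2 -0.84 0 0.3; 0 0 0 -0.2 -0.84 0 0.3; 0 0 0 -0.2 -0.84 0 0.3; 0 0 0 -0.2 -0.84 0 0.3")

```text
t: 11.0
tcp_pos: [0.5421, -0.1812, 0.1267]
tool_rot: [-0.001, -0.037, 0.999, 0.0]
wrist_force: [-0.4, -0.0, -0.2]
width: 0.0512
grip_force: 42.2
```

Request:
carry_out(motion="0 0 0 0 -0.84 0 0.3; 0 0 0 0 -0.84 0 0.3; 0 0 0 0 -0.84 0 0.3; 0 0 0 0 -0.84 0 0.3; 0 0 0 0 0 0 0.3")

```text
t: 11.5
tcp_pos: [0.5475, -0.2684, 0.1262]
tool_rot: [-0.002, -0.034, 0.999, -0.001]
wrist_force: [-0.9, -1.0, -1.0]
width: 0.051
grip_force: 42.2
```

```bash
python3 go.py .568,-.264,.06,.073 .568,-.264,.008,.073
```

```text
t 11.5 p [ 0.5475 -0.2684  0.1262] zax [-0.003  -0.0029 -1.    ] yaw 0.0688 w 0.051 F [-0.9 -1.  -1. ] g 42.2 q [ 0.75  0.89 -0.69  1.69  0.72  0.84  1.38]
.568,-.264,.06,.073 turn [-0.0013 -0.0016 -0.0021] then shift [-0.829  0.115  2.649]
.568,-.264,.008,.073 turn [0. 0. 0.] then shift [0.   0.   2.08]
```

Request:
carry_out(motion="-0.001 -0.0015 -0.002 -0.42 0.06 0 0.3; 0 0 0 -0.41 0.06 0.2 0.3; 0 0 0 0 0 0.9 0.3; 0 0 0 0 0 0.9 0.3; 0 0 0 0 0 0.9 0.3")

```text
t: 12.0
tcp_pos: [0.5708, -0.2571, 0.0545]
tool_rot: [0.002, -0.041, 0.999, 0.001]
wrist_force: [0.5, -0.5, -1.5]
width: 0.0509
grip_force: 42.2
```

Request:
carry_out(motion="0 0 0 0 0 0.8 0.3; 0 0 0 0 0 0.5 0.3; 0 0 0 0 0 0.3 0.3; 0 0 0 0 0 0 0.3")

```text
t: 12.4
tcp_pos: [0.5695, -0.2585, 0.0148]
tool_rot: [0.001, -0.04, 0.999, 0.001]
wrist_force: [-0.6, 0.6, -0.1]
width: 0.0506
grip_force: 42.2
```

```bash
python3 go.py .568,-.264,.007,.073
```

```text
t 12.4 p [ 0.5695 -0.2585  0.0148] zax [ 0.0011  0.0024 -1.    ] yaw 0.0794 w 0.0506 F [-0.6  0.6 -0.1] g 42.2 q [ 0.67  1.05 -0.59  1.67  0.85  0.69  1.28]
.568,-.264,.007,.073 turn [0.0012 0.0007 0.0032] then shift [ 0.074 -0.214  0.311]
```

Lowering the last few millimetres, then releasing.

Request:
carry_out(motion="0.001 0 0.002 0.05 -0.1 0.15 0.3; 0 0 0 0 -0.05 0.13 0.3; 0 0 0 0 0 0 0.3; 0 0 0 0 0 0 0.75; 0 0 0 0 0 0 0.85")

```text
t: 12.9
tcp_pos: [0.5688, -0.2634, 0.009]
tool_rot: [0.001, -0.037, 0.999, -0.0]
wrist_force: [-0.5, 0.1, -0.2]
width: 0.0725
grip_force: 0.0
```

Request:
carry_out(motion="0 0 0 0 0 0 0.85; 0 0 0 0 0 0 0.85; 0 0 0 0 0 -0.4 0.85; 0 0 0 0 0 -0.9 0.85; 0 0 0 0 0 -0.9 0.85")

```text
t: 13.4
tcp_pos: [0.5681, -0.2631, 0.0645]
tool_rot: [0.001, -0.037, 0.999, -0.0]
wrist_force: [0.3, -0.0, 0.6]
width: 0.0726
grip_force: 0.0
```

Request:
carry_out(motion="0 0 0 0 0 -0.9 0.85; 0 0 0 0 0 -0.9 0.85; 0 0 0 0 0 -0.5 0.85; 0 0 0 0 0 0 0.85")

```text
t: 13.8
tcp_pos: [0.5695, -0.2635, 0.1233]
tool_rot: [0.003, -0.037, 0.999, -0.001]
wrist_force: [0.9, -0.6, -0.2]
width: 0.0727
grip_force: 0.0
```

```bash
python3 go.py .437,-.110,.115,.115 .437,-.110,.003,.115
python3 - <<'E'
from h import *
im=manip.snapshot("side"); cv2.imwrite("pics/b.png",cv2.resize(im[60:300,180:400],None,fx=2.5,fy=2.5))
E
```

```text
t 13.8 p [ 0.5695 -0.2635  0.1233] zax [ 0.006  -0.0015 -1.    ] yaw 0.0741 w 0.0727 F [ 0.9 -0.6 -0.2] g 0.0 q [ 0.73  0.91 -0.69  1.64  0.73  0.86  1.38]
.437,-.110,.115,.115 turn [-0.001   0.0029 -0.0204] then shift [4.562 6.708 0.33 ]
.437,-.110,.003,.115 turn [0. 0. 0.] then shift [0.   0.   4.48]
```

View pics/b.png

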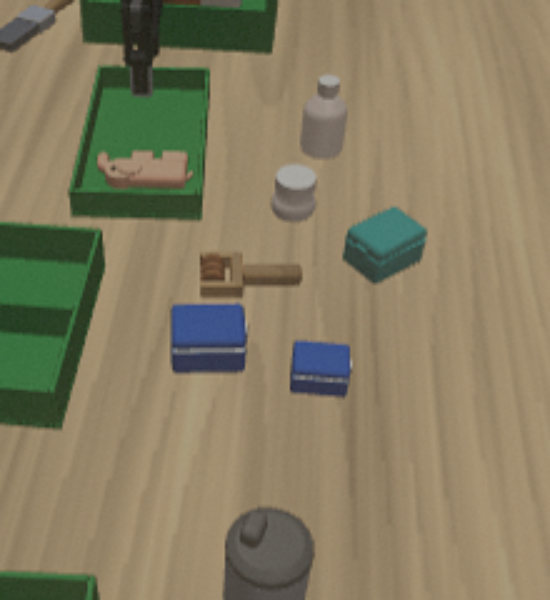

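Teether lies flat in the tray (150,170 in the crop). Next is the rattle, still at (250,272).

Request:
carry_out(motion="-0.001 0.003 -0.02 0.5 0.75 0 0.6; 0 0 0 0.5 0.75 0 0.6; 0 0 0 0.5 0.75 0 0.6; 0 0 0 0.5 0.75 0 0.6; 0 0 0 0.5 0.75 0 0.6")

```text
t: 14.35
tcp_pos: [0.4945, -0.176, 0.1201]
tool_rot: [-0.003, -0.057, 0.998, 0.001]
wrist_force: [-0.0, 0.2, -0.3]
width: 0.0516
grip_force: 0.0
```

Request:
carry_out(motion="0 0 0 0.5 0.75 0 0.6; 0 0 0 0.5 0.75 0 0.6; 0 0 0 0.5 0.75 0 0.6; 0 0 0 0.55 0.7 0 0.6; 0 0 0 0 0 0 0.6")

```text
t: 14.85
tcp_pos: [0.4337, -0.1072, 0.1209]
tool_rot: [-0.004, -0.059, 0.998, 0.001]
wrist_force: [0.3, -0.4, -0.0]
width: 0.0513
grip_force: 0.0
```

```bash
python3 go.py .437,-.110,.115,.115 .437,-.110,.003,.115
python3 - <<'E'
from fit2 import *
ims={n:manip.snapshot(n) for n in("top","side")}
for n in ims:
    for d in manip.mark_of(n,"rattle")[:2]: print(n,d["centre"],atz(n,d["centre"],0),round(d["score"],2))
E
```

```text
t 14.85 p [ 0.4337 -0.1072  0.1209] zax [-0.0087  0.0021 -1.    ] yaw 0.1188 w 0.0513 F [ 0.3 -0.4 -0. ] g 0.0 q [ 0.51  0.73 -0.6   2.17  0.87  0.51  0.92]
.437,-.110,.115,.115 turn [ 0.0015 -0.0042  0.0019] then shift [-0.119 -0.125  0.237]
.437,-.110,.003,.115 turn [0. 0. 0.] then shift [0.   0.   4.48]
top [312.8, 217.5] [ 0.4484 -0.1181  0.    ] 0.44
side [278.3, 168.4] [ 0.4471 -0.1208  0.    ] 0.83
```

Request:
carry_out(motion="0.0015 -0.004 0.002 -0.1 -0.13 0.8 0.65; 0 0 0 0 0 0.9 0.65; 0 0 0 0 0 0.9 0.65; 0 0 0 0 0 0.8 0.65; 0 0 0 0 0 0.6 0.65")

```text
t: 15.55
tcp_pos: [0.4403, -0.1132, 0.0201]
tool_rot: [0.002, -0.054, 0.999, -0.001]
wrist_force: [0.1, -0.9, 0.2]
width: 0.0554
grip_force: 0.0
```

Request:
carry_out(motion="0 0 0 0 0 0.3 0.65; 0 0 0 0 0 0.15 0.65; 0 0 0 0 0 0 0.65")

```text
t: 15.85
tcp_pos: [0.4404, -0.1129, 0.0094]
tool_rot: [0.002, -0.055, 0.998, -0.001]
wrist_force: [-0.2, 0.1, -0.1]
width: 0.0557
grip_force: 0.0
```

```bash
python3 go.py .437,-.110,.003,.115;python3 - <<'E'
from h import *
im=manip.snapshot("side"); cv2.imwrite("pics/c.png",cv2.resize(im[120:220,220:360],None,fx=5,fy=5))
E
```

```text
t 15.85 p [ 0.4404 -0.1129  0.0094] zax [ 0.004  -0.0016 -1.    ] yaw 0.1099 w 0.0557 F [-0.2  0.1 -0.1] g 0.0 q [ 0.25  0.92 -0.16  2.21  1.46  0.13  0.37]
.437,-.110,.003,.115 turn [-0.001   0.0019 -0.0025] then shift [0.123 0.132 0.256]
```

View pics/c.png

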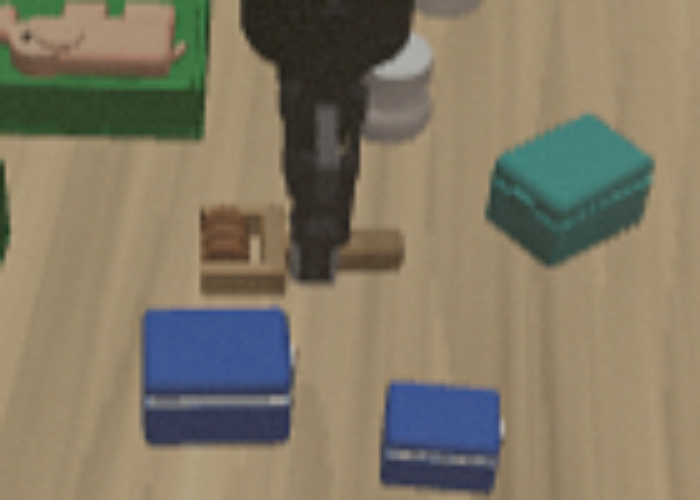

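The fingers straddle the handle at (320,255), just behind the fork. I'll back off 3 mm, lower and close.

Request:
carry_out(motion="-0.001 0.002 -0.0025 0.12 0.1 0.1 0.65; 0 0 0 0 0 0.12 0.65; 0 0 0 0 0 0 0.3; 0 0 0 0 0 0 0.1; 0 0 0 0 0 0 0.05", grip_force=45)

```text
t: 16.4
tcp_pos: [0.437, -0.1104, 0.0052]
tool_rot: [0.0, -0.057, 0.998, 0.0]
wrist_force: [1.4, -1.0, -1.0]
width: 0.0168
grip_force: 44.2
```

Request:
carry_out(motion="0 0 0 0 0 0 0.05; 0 0 0 0 0 0 0.05; 0 0 0 0 0 0 0.05; 0 0 0 0 0 -0.3 0.05; 0 0 0 0 0 -0.8 0.05")

```text
t: 16.9
tcp_pos: [0.4369, -0.1104, 0.0273]
tool_rot: [-0.0, -0.058, 0.998, -0.001]
wrist_force: [0.6, -1.1, -0.0]
width: 0.0169
grip_force: 44.1
```

```bash
python3 go.py .437,-.110,.14,.115 .58,-.384,.14,.073 .58,-.384,.009,.073
```

```text
t 16.9 p [ 0.4369 -0.1104  0.0273] zax [-2.e-04 -1.e-03 -1.e+00] yaw 0.1164 w 0.0169 F [ 0.6 -1.1 -0. ] g 44.1 q [ 0.25  0.88 -0.18  2.22  1.21  0.15  0.62]
.437,-.110,.14,.115 turn [-0.0005 -0.0002  0.0007] then shift [-0.006  0.014 -4.509]
.58,-.384,.14,.073 turn [0.    0.    0.021] then shift [ -4.905 -11.348   0.   ]
.58,-.384,.009,.073 turn [0. 0. 0.] then shift [0.   0.   5.24]
```

Request:
carry_out(motion="0 0 0 0 0 -0.9 0.05; 0 0 0 0 0 -0.9 0.05; 0 0 0 0 0 -0.9 0.05; 0 0 0 0 0 -0.9 0.05; 0 0 0.02 0 0 -0.9 0.05")

```text
t: 17.4
tcp_pos: [0.4365, -0.1107, 0.141]
tool_rot: [0.0, -0.037, 0.999, -0.0]
wrist_force: [0.2, 0.1, 0.2]
width: 0.0166
grip_force: 44.2
```

Request:
carry_out(motion="0 0 0 -0.35 -0.81 0 0.05; 0 0 0 -0.35 -0.81 0 0.05; 0 0 0 -0.35 -0.81 0 0.05; 0 0 0 -0.35 -0.81 0 0.05; 0 0 0 -0.35 -0.81 0 0.05")

```text
t: 17.9
tcp_pos: [0.488, -0.2092, 0.1402]
tool_rot: [0.0, -0.037, 0.999, -0.0]
wrist_force: [0.4, 0.2, -1.7]
width: 0.0168
grip_force: 44.2
```

Request:
carry_out(motion="0 0 0 -0.35 -0.81 0 0.05; 0 0 0 -0.35 -0.81 0 0.05; 0 0 0 -0.35 -0.81 0 0.05; 0 0 0 -0.35 -0.81 0 0.05; 0 0 0 -0.35 -0.81 0 0.05")

```text
t: 18.4
tcp_pos: [0.5391, -0.3067, 0.1401]
tool_rot: [0.0, -0.037, 0.999, -0.0]
wrist_force: [0.5, -1.1, -0.1]
width: 0.017
grip_force: 44.2
```

Request:
carry_out(motion="0 0 0 -0.35 -0.81 0 0.05; 0 0 0 -0.35 -0.81 0 0.05; 0 0 0 -0.35 -0.81 0 0.05; 0 0 0 -0.35 -0.81 0 0.05; 0 0 0 0 0 0 0.05")

```text
t: 18.9
tcp_pos: [0.5803, -0.3877, 0.1397]
tool_rot: [0.001, -0.035, 0.999, -0.001]
wrist_force: [0.9, -0.2, -1.5]
width: 0.0167
grip_force: 44.2
```

```bash
python3 go.py .58,-.384,.06,.073 .58,-.384,.011,.073
```

```text
t 18.9 p [ 0.5803 -0.3877  0.1397] zax [ 0.0014 -0.0029 -1.    ] yaw 0.0706 w 0.0167 F [ 0.9 -0.2 -1.5] g 44.2 q [ 0.85  0.97 -0.7   1.39  0.67  1.03  1.66]
.58,-.384,.06,.073 turn [-0.0015  0.0006 -0.0012] then shift [-0.     0.148  3.189]
.58,-.384,.011,.073 turn [0. 0. 0.] then shift [0.   0.   1.96]
```

Request:
carry_out(motion="-0.0015 0 0 0 0.14 0.7 0.05; 0 0 0 0 0 0.9 0.05; 0 0 0 0 0 0.9 0.05; 0 0 0 0 0 0.9 0.05; 0 0 0 0 0 0.8 0.05")

```text
t: 19.4
tcp_pos: [0.5795, -0.3795, 0.0342]
tool_rot: [-0.0, -0.038, 0.999, 0.002]
wrist_force: [-1.3, -1.0, -0.3]
width: 0.0165
grip_force: 44.2
```

Request:
carry_out(motion="0 0 0 0 0 0.5 0.05; 0 0 0 0 0 0.3 0.05; 0 0 0 0 0 0 0.05")

```text
t: 19.7
tcp_pos: [0.5799, -0.3801, 0.0149]
tool_rot: [0.0, -0.038, 0.999, 0.001]
wrist_force: [0.0, -0.2, -1.1]
width: 0.0167
grip_force: 44.2
```

```bash
python3 go.py .58,-.384,.0105,.073
```

```text
t 19.7 p [ 0.5799 -0.3801  0.0149] zax [ 1.0e-04  2.7e-03 -1.0e+00] yaw 0.0752 w 0.0167 F [ 0.  -0.2 -1.1] g 44.2 q [ 0.81  1.12 -0.62  1.44  0.78  0.84  1.57]
.58,-.384,.0105,.073 turn [0.0013 0.0001 0.0011] then shift [ 0.008 -0.157  0.178]
```

Setting the rattle down, releasing and lifting, then turning the tool by -90° for the ramekin (fingers closing along x).

Request:
carry_out(motion="0.001 0 0 0 -0.1 0.1 0.05; 0 0 0 0 -0.05 0.08 0.05; 0 0 0 0 0 0 0.05; 0 0 0 0 0 0 0.35; 0 0 0 0 0 0 0.5")

```text
t: 20.2
tcp_pos: [0.581, -0.3843, 0.0119]
tool_rot: [0.001, -0.037, 0.999, -0.0]
wrist_force: [-0.3, 1.0, 0.4]
width: 0.0418
grip_force: 0.0
```

Request:
carry_out(motion="0 0 0 0 0 0 0.5; 0 0 0 0 0 0 0.5; 0 0 0 0 0 -0.4 0.5; 0 0 0 0 0 -0.9 0.5; 0 0 0 0 0 -0.9 0.5")

```text
t: 20.7
tcp_pos: [0.5805, -0.384, 0.0673]
tool_rot: [0.001, -0.038, 0.999, 0.0]
wrist_force: [0.2, 0.4, -0.0]
width: 0.0425
grip_force: 0.0
```

Request:
carry_out(motion="0 0 0 0 0 -1 0.8; 0 0 0 0 0 -1 1; 0 0 0 0 0 -1 1; 0 0 0 0 0 -1 1; 0 0 0 0 0 -1 1")

```text
t: 21.2
tcp_pos: [0.5804, -0.384, 0.1933]
tool_rot: [0.001, -0.038, 0.999, -0.0]
wrist_force: [-0.7, -0.8, 0.3]
width: 0.0855
grip_force: 0.0
```

```bash
python3 go.py .383,.338,.2,-1.57
python3 - <<'E'
from h import *
im=manip.snapshot("side"); cv2.imwrite("pics/d.png",cv2.resize(im[70:170,180:340],None,fx=4,fy=4))
E
```

```text
t 21.2 p [ 0.5804 -0.384   0.1933] zax [ 2.2e-03 -3.0e-04 -1.0e+00] yaw 0.0753 w 0.0855 F [-0.7 -0.8  0.3] g 0.0 q [ 0.85  0.91 -0.73  1.35  0.62  1.11  1.69]
.383,.338,.2,-1.57 turn [7.000e-04 1.000e-03 8.226e-01] then shift [28.887 -7.874 -0.269]
```

View pics/d.png

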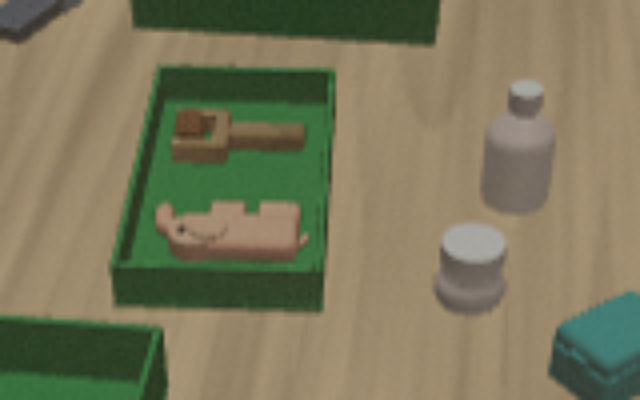

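Both toys lie flat in the tray (rattle 235,140; teether 235,230). I'm turning the tool and going to the ramekin.

Request:
carry_out(motion="0 0 0.0735 0 0 0 1; 0 0 0.0735 0 0 0 1; 0 0 0.0735 0 0 0 1; 0 0 0.0735 0 0 0 1; 0 0 0.0735 0 0 0 1")

```text
t: 21.75
tcp_pos: [0.5805, -0.3839, 0.1919]
tool_rot: [0.001, 0.327, 0.945, 0.0]
wrist_force: [0.7, 0.8, -0.5]
width: 0.0855
grip_force: 0.0
```

Request:
carry_out(motion="0 0 0.0735 0 0 0 1; 0 0 0.0735 0 0 0 1; 0 0 0.0735 0 0 0 1; 0 0 0.0735 0 0 0 1; 0 0 0.0735 0 0 0 1")

```text
t: 22.25
tcp_pos: [0.5806, -0.3838, 0.1918]
tool_rot: [0.001, 0.644, 0.765, 0.001]
wrist_force: [0.0, -0.4, -0.4]
width: 0.0849
grip_force: 0.0
```

Request:
carry_out(motion="0 0 0.0735 0 0 0 1; 0 0 0.014 0 0 0 1")

```text
t: 22.45
tcp_pos: [0.5807, -0.3838, 0.1919]
tool_rot: [0.001, 0.707, 0.707, 0.001]
wrist_force: [0.1, 0.4, 0.2]
width: 0.0857
grip_force: 0.0
```

```bash
python3 go.py .383,.338,.19,-1.57
```

```text
t 22.45 p [ 0.5807 -0.3838  0.1919] zax [ 2.e-03 -4.e-04 -1.e+00] yaw -1.5712 w 0.0857 F [0.1 0.4 0.2] g 0.0 q [ 0.67  0.84 -0.31  1.36  0.28  0.98  0.3 ]
.383,.338,.19,-1.57 turn [ 0.001   0.0002 -0.0006] then shift [28.877 -7.884  0.075]
```

Request:
carry_out(motion="0 0 0 0.96 -0.26 0 1; 0 0 0 0.96 -0.26 0 1; 0 0 0 0.96 -0.26 0 1; 0 0 0 0.96 -0.26 0 1; 0 0 0 0.96 -0.26 0 1")

```text
t: 22.95
tcp_pos: [0.5476, -0.2631, 0.1916]
tool_rot: [0.001, 0.706, 0.708, 0.001]
wrist_force: [-0.8, 0.1, 0.1]
width: 0.0857
grip_force: 0.0
```

Request:
carry_out(motion="0 0 0 0.96 -0.26 0 1; 0 0 0 0.96 -0.26 0 1; 0 0 0 0.96 -0.26 0 1; 0 0 0 0.96 -0.26 0 1; 0 0 0 0.96 -0.26 0 1")

```text
t: 23.45
tcp_pos: [0.5151, -0.143, 0.1916]
tool_rot: [0.001, 0.706, 0.709, 0.001]
wrist_force: [1.0, 0.7, 0.1]
width: 0.0852
grip_force: 0.0
```

Request:
carry_out(motion="0 0 0 0.96 -0.26 0 1; 0 0 0 0.96 -0.26 0 1; 0 0 0 0.96 -0.26 0 1; 0 0 0 0.96 -0.26 0 1; 0 0 0 0.96 -0.26 0 1")

```text
t: 23.95
tcp_pos: [0.4825, -0.023, 0.1916]
tool_rot: [0.001, 0.706, 0.709, 0.001]
wrist_force: [0.5, -0.4, -0.9]
width: 0.0852
grip_force: 0.0
```

Request:
carry_out(motion="0 0 0 0.96 -0.26 0 1; 0 0 0 0.96 -0.26 0 1; 0 0 0 0.96 -0.26 0 1; 0 0 0 0.96 -0.26 0 1; 0 0 0 0.96 -0.26 0 1")

```text
t: 24.45
tcp_pos: [0.4499, 0.097, 0.1915]
tool_rot: [0.001, 0.706, 0.709, 0.001]
wrist_force: [1.0, -0.1, 0.1]
width: 0.0854
grip_force: 0.0
```

Request:
carry_out(motion="0 0 0 0.96 -0.26 0 1; 0 0 0 0.96 -0.26 0 1; 0 0 0 0.96 -0.26 0 1; 0 0 0 0.96 -0.26 0 1; 0 0 0 0.96 -0.26 0 1")

```text
t: 24.95
tcp_pos: [0.4171, 0.2171, 0.1914]
tool_rot: [0.001, 0.706, 0.709, 0.001]
wrist_force: [-0.2, 0.0, 0.4]
width: 0.0857
grip_force: 0.0
```

Request:
carry_out(motion="0 0 0 0.96 -0.26 0 1; 0 0 0 0.96 -0.26 0 1; 0 0 0 0.96 -0.26 0 1; 0 0 0 0.96 -0.26 0 1; 0 0 0 0.96 -0.26 0 1")

```text
t: 25.45
tcp_pos: [0.3844, 0.337, 0.1913]
tool_rot: [0.0, 0.706, 0.709, 0.001]
wrist_force: [-0.1, -0.7, -0.1]
width: 0.0854
grip_force: 0.0
```

```bash
cat > ck.py <<'E'
from fit2 import *
import sys
ims={n:manip.snapshot(n) for n in("top","side")}
a=sys.argv
p=[float(v) for v in a[2].split(",")]
near={n:proj(n,[*p,.02])[0] for n in ims}
q,f,K=fit_thing(a[1],ims,near,[*p,0.]); print(a[1],q,round(f,3),list(K))
E
python3 go.py .383,.338,.012,-1.57; python3 ck.py ramekin .383,.338
```

```text
t 25.45 p [0.3844 0.337  0.1913] zax [ 1.8e-03  6.0e-04 -1.0e+00] yaw -1.5665 w 0.0854 F [-0.1 -0.7 -0.1] g 0.0 q [-0.7   0.6  -0.17  1.95  0.17  0.6  -0.98]
.383,.338,.012,-1.57 turn [ 0.0009 -0.0003  0.0018] then shift [ 0.041 -0.056  7.173]
ramekin [0.383  0.3379 0.0007 0.0807] 0.08 ['top', 'side']
```

Request:
carry_out(motion="0.001 0 0.002 0.04 -0.06 0.95 1; 0 0 0 0 0 0.95 1; 0 0 0 0 0 0.95 1; 0 0 0 0 0 0.95 1; 0 0 0 0 0 0.95 1")

```text
t: 26.15
tcp_pos: [0.3841, 0.3351, 0.0716]
tool_rot: [0.0, 0.709, 0.706, -0.0]
wrist_force: [-0.4, 0.4, -0.3]
width: 0.0853
grip_force: 0.0
```

Request:
carry_out(motion="0 0 0 0 0 0.9 1; 0 0 0 0 0 0.7 1; 0 0 0 0 0 0.5 1; 0 0 0 0 0 0.3 1; 0 0 0 0 0 0 1")

```text
t: 26.65
tcp_pos: [0.3834, 0.3359, 0.0117]
tool_rot: [-0.0, 0.708, 0.706, -0.001]
wrist_force: [0.4, 0.1, 0.4]
width: 0.0855
grip_force: 0.0
```

```bash
python3 go.py .383,.338,.007,-1.57
```

```text
t 26.65 p [0.3834 0.3359 0.0117] zax [-0.0011 -0.0011 -1.    ] yaw -1.5744 w 0.0855 F [0.4 0.1 0.4] g 0.0 q [-0.78  0.93 -0.05  2.05  0.24  0.18 -1.05]
.383,.338,.007,-1.57 turn [-0.0006  0.0006 -0.0022] then shift [ 0.084 -0.015  0.189]
```

Request:
carry_out(motion="-0.0005 0.0005 -0.002 0.08 0 0.1 1; 0 0 0 0 0 0.09 1; 0 0 0 0 0 0 0.6; 0 0 0 0 0 0 0.6; 0 0 0 0 0 0 0.5", grip_force=50)

```text
t: 27.15
tcp_pos: [0.3834, 0.3388, 0.0083]
tool_rot: [-0.0, 0.707, 0.707, 0.001]
wrist_force: [-0.5, -0.3, 6.2]
width: 0.059
grip_force: 53.2
```

Request:
carry_out(motion="0 0 0 0 0 0 0.5; 0 0 0 0 0 0 0.5; 0 0 0 0 0 0 0.5; 0 0 0 0 0 -0.2 0.5; 0 0 0 0 0 -0.6 0.5")

```text
t: 27.65
tcp_pos: [0.3827, 0.3381, 0.0271]
tool_rot: [-0.0, 0.707, 0.707, -0.001]
wrist_force: [-0.4, -0.1, -0.8]
width: 0.0591
grip_force: 54.0
```

Request:
carry_out(motion="0 0 0 0 0 -0.9 0.5; 0 0 0 0 0 -0.9 0.5; 0 0 0 0 0 -0.9 0.5; 0 0 0 0 0 -0.9 0.5; 0 0 0 0 0 -0.9 0.5")

```text
t: 28.15
tcp_pos: [0.3831, 0.3381, 0.1411]
tool_rot: [-0.0, 0.707, 0.707, 0.0]
wrist_force: [-0.4, 0.3, -1.5]
width: 0.059
grip_force: 54.0
```

```bash
python3 -c "
import numpy as np
a=.0117
for y in(.051,-.051): print(.6655-y*np.sin(a),-.0073+y*np.cos(a))"; python3 go.py .383,.338,.19,-1.559 .666,-.058,.19,-1.559 .666,-.058,.013,-1.559
```

```text
0.6649033136136173 0.04369650934481992
0.6660966863863826 -0.05829650934481992
t 28.15 p [0.3831 0.3381 0.1411] zax [ 5.e-04  5.e-04 -1.e+00] yaw -1.57 w 0.059 F [-0.4  0.3 -1.5] g 54.0 q [-0.72  0.68 -0.15  1.99  0.2   0.48 -1.02]
.383,.338,.19,-1.559 turn [ 0.0002 -0.0003 -0.0055] then shift [-0.004 -0.004 -1.955]
.666,-.058,.19,-1.559 turn [0. 0. 0.] then shift [-15.972  11.132   0.   ]
.666,-.058,.013,-1.559 turn [0. 0. 0.] then shift [0.   0.   7.08]
```

Request:
carry_out(motion="0 0 -0.0055 0 0 -0.95 0.5; 0 0 0 0 0 -0.95 0.5; 0 0 0 -0.4 0.28 0 0.5; 0 0 0 -0.8 0.56 0 0.5; 0 0 0 -0.8 0.56 0 0.5")

```text
t: 28.65
tcp_pos: [0.419, 0.2874, 0.187]
tool_rot: [0.0, 0.703, 0.712, -0.0]
wrist_force: [0.2, 0.3, -2.0]
width: 0.0591
grip_force: 54.0
```

Request:
carry_out(motion="0 0 0 -0.8 0.56 0 0.5; 0 0 0 -0.8 0.56 0 0.5; 0 0 0 -0.8 0.56 0 0.5; 0 0 0 -0.8 0.56 0 0.5; 0 0 0 -0.8 0.56 0 0.5")

```text
t: 29.15
tcp_pos: [0.49, 0.1874, 0.1864]
tool_rot: [-0.0, 0.703, 0.711, -0.001]
wrist_force: [0.5, 0.6, -1.4]
width: 0.059
grip_force: 54.0
```

Request:
carry_out(motion="0 0 0 -0.8 0.56 0 0.5; 0 0 0 -0.8 0.56 0 0.5; 0 0 0 -0.8 0.56 0 0.5; 0 0 0 -0.8 0.56 0 0.5; 0 0 0 -0.8 0.56 0 0.5")

```text
t: 29.65
tcp_pos: [0.5608, 0.0883, 0.1862]
tool_rot: [-0.0, 0.703, 0.711, -0.001]
wrist_force: [0.2, 0.5, -1.2]
width: 0.0587
grip_force: 54.0
```

Request:
carry_out(motion="0 0 0 -0.8 0.56 0 0.5; 0 0 0 -0.8 0.56 0 0.5; 0 0 0 -0.8 0.56 0 0.5; 0 0 0 -0.8 0.56 0 0.5; 0 0 0 -0.8 0.56 0 0.5")

```text
t: 30.15
tcp_pos: [0.6318, -0.0108, 0.1859]
tool_rot: [-0.001, 0.703, 0.711, -0.001]
wrist_force: [0.2, -1.1, -1.2]
width: 0.0589
grip_force: 54.0
```

Request:
carry_out(motion="0 0 0 -0.8 0.56 0 0.5; 0 0 0 -0.8 0.56 0 0.5; 0 0 0 -0.4 0.28 0 0.5; 0 0 0 0 0 0 0.5")

```text
t: 30.55
tcp_pos: [0.6677, -0.0612, 0.186]
tool_rot: [-0.0, 0.704, 0.71, -0.001]
wrist_force: [-0.0, 0.5, -1.1]
width: 0.059
grip_force: 54.0
```

```bash
python3 go.py .666,-.058,.08,-1.559 .666,-.058,.014,-1.559
```

```text
t 30.55 p [ 0.6677 -0.0612  0.186 ] zax [-8.e-04 -8.e-04 -1.e+00] yaw -1.5627 w 0.059 F [-0.   0.5 -1.1] g 54.0 q [ 0.16  0.81 -0.26  1.46  0.24  0.91 -0.17]
.666,-.058,.08,-1.559 turn [-0.0004  0.0004 -0.0019] then shift [ 0.13  -0.066  4.24 ]
.666,-.058,.014,-1.559 turn [0. 0. 0.] then shift [0.   0.   2.64]
```

Request:
carry_out(motion="0 0 -0.002 0.13 -0.06 0.5 0.5; 0 0 0 0 0 0.9 0.5; 0 0 0 0 0 0.9 0.5; 0 0 0 0 0 0.9 0.5; 0 0 0 0 0 0.9 0.5")

```text
t: 31.05
tcp_pos: [0.6648, -0.0521, 0.0831]
tool_rot: [-0.001, 0.7, 0.714, 0.0]
wrist_force: [0.9, -0.1, -2.9]
width: 0.0588
grip_force: 54.1
```

Request:
carry_out(motion="0 0 0 0 0 0.9 0.5; 0 0 0 0 0 0.7 0.5; 0 0 0 0 0 0.5 0.5; 0 0 0 0 0 0.25 0.5; 0 0 0 0 0 0 0.5")

```text
t: 31.55
tcp_pos: [0.666, -0.0544, 0.0253]
tool_rot: [-0.001, 0.701, 0.713, 0.0]
wrist_force: [0.8, 0.4, -1.1]
width: 0.0589
grip_force: 54.0
```

```bash
python3 go.py .666,-.058,.0135,-1.559
```

```text
t 31.55 p [ 0.666  -0.0544  0.0253] zax [-6.0e-04  1.2e-03 -1.0e+00] yaw -1.5546 w 0.0589 F [ 0.8  0.4 -1.1] g 54.0 q [ 0.12  1.01 -0.21  1.54  0.31  0.62 -0.23]
.666,-.058,.0135,-1.559 turn [-0.0003 -0.0006  0.0022] then shift [-0.145 -0.     0.473]
```

Request:
carry_out(motion="0 0 0 -0.1 0 0.15 0.5; 0 0 0 0 0 0.12 0.5; 0 0 0 0 0 0.1 0.5; 0 0 0 0 0 0.05 0.5; 0 0 0 0 0 0 0.5")

```text
t: 32.05
tcp_pos: [0.6665, -0.0573, 0.0155]
tool_rot: [-0.0, 0.702, 0.713, 0.001]
wrist_force: [0.3, -0.0, -0.8]
width: 0.0589
grip_force: 54.0
```

```bash
python3 go.py .666,-.058,.0135,-1.559
```

```text
t 32.05 p [ 0.6665 -0.0573  0.0155] zax [ 5.e-04  1.e-03 -1.e+00] yaw -1.555 w 0.0589 F [ 0.3 -0.  -0.8] g 54.0 q [ 0.12  1.03 -0.21  1.54  0.31  0.6  -0.23]
.666,-.058,.0135,-1.559 turn [ 0.0002 -0.0005  0.002 ] then shift [-0.03  -0.019  0.079]
```

Request:
carry_out(motion="0 0 0 0 0 0.06 0.5; 0 0 0 0 0 0.03 0.5; 0 0 0 0 0 0 0.5")

```text
t: 32.35
tcp_pos: [0.6666, -0.0572, 0.0134]
tool_rot: [-0.0, 0.702, 0.713, 0.001]
wrist_force: [-0.2, 0.4, 0.7]
width: 0.059
grip_force: 54.1
```

The wrist force went from about -1 to +0.7, so the ramekin is resting on the floor. Releasing gently and rising.

Request:
carry_out(motion="0 0 0 0 0 0.02 0.5; 0 0 0 0 0 0 0.75; 0 0 0 0 0 0 0.9; 0 0 0 0 0 0 0.9; 0 0 0 0 0 0 0.9")

```text
t: 32.85
tcp_pos: [0.6665, -0.0574, 0.0127]
tool_rot: [-0.0, 0.702, 0.713, 0.001]
wrist_force: [0.4, -0.0, -0.0]
width: 0.0767
grip_force: 0.0
```

Request:
carry_out(motion="0 0 0 0 0 -0.3 0.9; 0 0 0 0 0 -0.7 0.9; 0 0 0 0 0 -1 0.9; 0 0 0 0 0 -1 0.9; 0 0 0 0 0 -1 0.9")

```text
t: 33.35
tcp_pos: [0.6669, -0.0574, 0.1154]
tool_rot: [0.0, 0.702, 0.713, 0.001]
wrist_force: [0.7, -0.3, -0.7]
width: 0.077
grip_force: 0.0
```

Request:
carry_out(motion="0 0 0 0 0 -1 1; 0 0 0 0 0 -1 1; 0 0 0 0 0 -1 1; 0 0 0 0 0 -1 1")

```text
t: 33.75
tcp_pos: [0.6665, -0.0575, 0.2157]
tool_rot: [0.001, 0.701, 0.713, 0.001]
wrist_force: [1.2, 1.0, -0.0]
width: 0.0852
grip_force: 0.0
```

```bash
python3 go.py .408,.234,.2,-1.57 .408,.234,.04,-1.57
python3 - <<'E'
from h import *
im=manip.snapshot("side"); cv2.imwrite("pics/e.png",cv2.resize(im[130:300,110:330],None,fx=3,fy=3))
E
```

```text
t 33.75 p [ 0.6665 -0.0575  0.2157] zax [ 2.4e-03  9.0e-04 -1.0e+00] yaw -1.555 w 0.0852 F [ 1.2  1.  -0. ] g 0.0 q [ 0.16  0.77 -0.28  1.44  0.23  0.96 -0.16]
.408,.234,.2,-1.57 turn [ 0.0012 -0.0004  0.0075] then shift [ 11.667 -10.331   0.627]
.408,.234,.04,-1.57 turn [0. 0. 0.] then shift [0.  0.  6.4]
```

View pics/e.png

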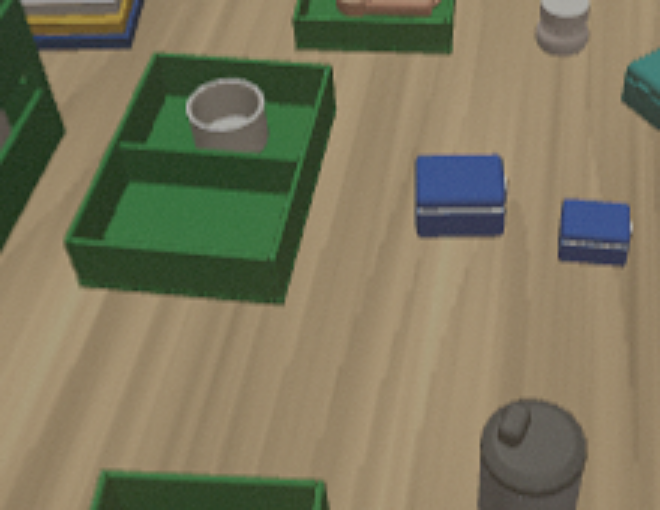

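The ramekin stands upright in the far bay (228,117). Now the sippy cup.

Request:
carry_out(motion="0.001 0 0.0075 0.77 -0.69 0 1; 0 0 0 0.78 -0.69 0 1; 0 0 0 0.78 -0.69 0 1; 0 0 0 0.78 -0.69 0 1; 0 0 0 0.78 -0.69 0 1")

```text
t: 34.3
tcp_pos: [0.5793, 0.0402, 0.2144]
tool_rot: [-0.0, 0.707, 0.707, 0.001]
wrist_force: [1.1, 0.8, -0.4]
width: 0.0854
grip_force: 0.0
```

Request:
carry_out(motion="0 0 0 0.78 -0.69 0 1; 0 0 0 0.78 -0.69 0 1; 0 0 0 0.78 -0.69 0 1; 0 0 0 0.78 -0.69 0 1; 0 0 0 0.78 -0.69 0 1")

```text
t: 34.8
tcp_pos: [0.4931, 0.1377, 0.2145]
tool_rot: [-0.0, 0.707, 0.707, 0.001]
wrist_force: [0.2, 0.5, -0.3]
width: 0.0859
grip_force: 0.0
```

Request:
carry_out(motion="0 0 0 0.78 -0.69 0 1; 0 0 0 0.78 -0.69 0 1; 0 0 0 0.78 -0.69 0 1; 0 0 0 0.78 -0.69 0 1; 0 0 0 0.78 -0.69 0 1")

```text
t: 35.3
tcp_pos: [0.4068, 0.2353, 0.2147]
tool_rot: [-0.001, 0.707, 0.707, 0.001]
wrist_force: [-0.4, 0.7, -0.7]
width: 0.0851
grip_force: 0.0
```

```bash
python3 ck.py sippy_cup .408,.234;python3 go.py .408,.234,.13,-1.57 .408,.234,.038,-1.57
```

```text
sippy_cup [ 0.408   0.234  -0.0066  0.3082] 0.093 ['top', 'side']
t 35.5 p [0.4073 0.2348 0.2144] zax [ 2.0e-04  1.6e-03 -1.0e+00] yaw -1.5685 w 0.0858 F [ 0.6 -0.5 -1. ] g 0.0 q [-0.47  0.52 -0.23  2.04  0.2   0.6  -0.83]
.408,.234,.13,-1.57 turn [ 0.0001 -0.0008  0.0008] then shift [-0.031  0.029  3.375]
.408,.234,.038,-1.57 turn [0. 0. 0.] then shift [0.   0.   3.68]
```

Request:
carry_out(motion="0 -0.001 0.001 -0.03 0.03 0.9 1; 0 0 0 0 0 0.9 1; 0 0 0 0 0 0.9 1; 0 0 0 0 0 0.9 1; 0 0 0 0 0 0.9 1")

```text
t: 36.0
tcp_pos: [0.4092, 0.2324, 0.1005]
tool_rot: [0.0, 0.708, 0.706, -0.0]
wrist_force: [-0.6, -0.1, 0.3]
width: 0.0853
grip_force: 0.0
```

Request:
carry_out(motion="0 0 0 0 0 0.9 1; 0 0 0 0 0 0.8 1; 0 0 0 0 0 0.5 1; 0 0 0 0 0 0.25 1; 0 0 0 0 0 0 1")

```text
t: 36.5
tcp_pos: [0.4083, 0.2327, 0.0393]
tool_rot: [0.0, 0.708, 0.706, -0.001]
wrist_force: [-0.0, -0.4, -0.5]
width: 0.0852
grip_force: 0.0
```

```bash
python3 go.py .408,.234,.038,-1.57
```

```text
t 36.5 p [0.4083 0.2327 0.0393] zax [-0.0014 -0.0019 -1.    ] yaw -1.5733 w 0.0852 F [-0.  -0.4 -0.5] g 0.0 q [-0.58  0.86 -0.05  2.16  0.32  0.13 -0.94]
.408,.234,.038,-1.57 turn [-0.0007  0.0009 -0.0017] then shift [ 0.054 -0.011  0.052]
```

Request:
carry_out(motion="-0.0007 0.001 -0.0015 0.05 0 0.04 1; 0 0 0 0 0 0 1; 0 0 0 0 0 0 0.6; 0 0 0 0 0 0 0.6; 0 0 0 0 0 0 0.5", grip_force=60)

```text
t: 37.0
tcp_pos: [0.4083, 0.2349, 0.0394]
tool_rot: [-0.0, 0.707, 0.708, 0.001]
wrist_force: [0.0, -0.2, 6.2]
width: 0.057
grip_force: 62.5
```

Request:
carry_out(motion="0 0 0 0 0 0 0.5; 0 0 0 0 0 0 0.5; 0 0 0 0 0 0 0.5; 0 0 0 0 0 -0.2 0.5; 0 0 0 0 0 -0.6 0.5")

```text
t: 37.5
tcp_pos: [0.4068, 0.2342, 0.0582]
tool_rot: [-0.001, 0.706, 0.708, -0.001]
wrist_force: [-0.4, 0.6, -1.7]
width: 0.0572
grip_force: 64.2
```

Request:
carry_out(motion="0 0 0 0 0 -0.9 0.5; 0 0 0 0 0 -0.9 0.5; 0 0 0 0 0 -0.9 0.5; 0 0 0 0 0 -0.9 0.5; 0 0 0 0 0 -0.9 0.5")

```text
t: 38.0
tcp_pos: [0.4071, 0.2341, 0.1722]
tool_rot: [-0.0, 0.706, 0.708, -0.0]
wrist_force: [-0.3, 0.3, -1.9]
width: 0.0571
grip_force: 64.3
```

```bash
python3 go.py .408,.234,.19,-1.559 .665,.044,.19,-1.559 .665,.044,.044,-1.559
```

```text
t 38.0 p [0.4071 0.2341 0.1722] zax [-7.e-04  3.e-04 -1.e+00] yaw -1.5689 w 0.0571 F [-0.3  0.3 -1.9] g 64.3 q [-0.49  0.6  -0.21  2.08  0.25  0.49 -0.88]
.408,.234,.19,-1.559 turn [-0.0003 -0.0002 -0.005 ] then shift [-0.003  0.034 -0.714]
.665,.044,.19,-1.559 turn [0. 0. 0.] then shift [-7.721 10.19   0.   ]
.665,.044,.044,-1.559 turn [0. 0. 0.] then shift [0.   0.   5.84]
```

Request:
carry_out(motion="0 0 -0.005 0 0.03 -0.7 0.5; 0 0 0 -0.3 0.4 0 0.5; 0 0 0 -0.6 0.79 0 0.5; 0 0 0 -0.6 0.79 0 0.5; 0 0 0 -0.6 0.79 0 0.5")

```text
t: 38.5
tcp_pos: [0.4789, 0.1809, 0.1875]
tool_rot: [-0.0, 0.703, 0.711, -0.001]
wrist_force: [0.1, -0.3, -2.4]
width: 0.0569
grip_force: 64.3
```

Request:
carry_out(motion="0 0 0 -0.6 0.79 0 0.5; 0 0 0 -0.6 0.79 0 0.5; 0 0 0 -0.6 0.79 0 0.5; 0 0 0 -0.6 0.79 0 0.5; 0 0 0 -0.6 0.79 0 0.5")

```text
t: 39.0
tcp_pos: [0.5782, 0.1066, 0.1869]
tool_rot: [-0.001, 0.703, 0.711, -0.001]
wrist_force: [-0.1, 0.7, -1.9]
width: 0.0569
grip_force: 64.3
```

Request:
carry_out(motion="0 0 0 -0.6 0.79 0 0.5; 0 0 0 -0.6 0.79 0 0.5; 0 0 0 -0.6 0.79 0 0.5; 0 0 0 -0.5 0.63 0 0.5; 0 0 0 0 0 0 0.5")

```text
t: 39.5
tcp_pos: [0.6552, 0.0471, 0.1863]
tool_rot: [0.001, 0.705, 0.709, -0.001]
wrist_force: [0.1, -0.9, -2.3]
width: 0.0567
grip_force: 64.4
```

```bash
python3 go.py .665,.044,.12,-1.559 .665,.044,.0445,-1.559
```

```text
t 39.5 p [0.6552 0.0471 0.1863] zax [-4.0e-04 -2.6e-03 -1.0e+00] yaw -1.5649 w 0.0567 F [ 0.1 -0.9 -2.3] g 64.4 q [ 0.    0.79 -0.28  1.5   0.26  0.89 -0.36]
.665,.044,.12,-1.559 turn [-0.0002  0.0013 -0.0029] then shift [-0.128  0.389  2.652]
.665,.044,.0445,-1.559 turn [0. 0. 0.] then shift [0.   0.   3.02]
```

Request:
carry_out(motion="0 0.001 -0.003 -0.2 0.39 0.5 0.5; 0 0 0 0 0 0.9 0.5; 0 0 0 0 0 0.9 0.5; 0 0 0 0 0 0.9 0.5; 0 0 0 0 0 0.8 0.5")

```text
t: 40.0
tcp_pos: [0.662, 0.0479, 0.0856]
tool_rot: [-0.002, 0.7, 0.714, -0.0]
wrist_force: [-0.3, 0.0, -2.2]
width: 0.057
grip_force: 64.4
```

Request:
carry_out(motion="0 0 0 0 0 0.6 0.5; 0 0 0 0 0 0.4 0.5; 0 0 0 0 0 0.2 0.5; 0 0 0 0 0 0 0.5; 0 0 0 0 0 0 0.5")

```text
t: 40.5
tcp_pos: [0.664, 0.048, 0.0591]
tool_rot: [-0.001, 0.701, 0.713, 0.002]
wrist_force: [0.2, 0.5, -1.9]
width: 0.0573
grip_force: 64.4
```

```bash
python3 go.py .665,.044,.0445,-1.559
```

```text
t 40.5 p [0.664  0.048  0.0591] zax [ 0.0013  0.0031 -1.    ] yaw -1.553 w 0.0573 F [ 0.2  0.5 -1.9] g 64.4 q [-0.02  0.96 -0.24  1.55  0.31  0.67 -0.39]
.665,.044,.0445,-1.559 turn [ 0.0007 -0.0016  0.003 ] then shift [-0.159  0.038  0.585]
```

Request:
carry_out(motion="0.0007 -0.0015 0.003 -0.15 0.04 0.2 0.5; 0 0 0 0 0 0.15 0.5; 0 0 0 0 0 0.1 0.5; 0 0 0 0 0 0.05 0.5; 0 0 0 0 0 0 0.5")

```text
t: 41.0
tcp_pos: [0.6642, 0.0442, 0.0457]
tool_rot: [-0.001, 0.703, 0.711, -0.001]
wrist_force: [-0.1, -0.4, -2.5]
width: 0.0569
grip_force: 64.4
```

```bash
python3 go.py .665,.044,.0445,-1.559
```

```text
t 41.0 p [0.6642 0.0442 0.0457] zax [-0.0019 -0.     -1.    ] yaw -1.5589 w 0.0569 F [-0.1 -0.4 -2.5] g 64.4 q [-0.02  0.98 -0.23  1.55  0.32  0.65 -0.39]
.665,.044,.0445,-1.559 turn [-0.0009  0.      0.    ] then shift [-0.01   0.031  0.047]
```

Request:
carry_out(motion="0 0 0 0 0 0.03 0.5; 0 0 0 0 0 0.03 0.5; 0 0 0 0 0 0 0.5")

```text
t: 41.3
tcp_pos: [0.6645, 0.0442, 0.0445]
tool_rot: [-0.0, 0.703, 0.711, -0.0]
wrist_force: [0.0, -0.5, -2.6]
width: 0.0567
grip_force: 64.4
```

Request:
carry_out(motion="0 0 0 0 0 0.03 0.5; 0 0 0 0 0 0.02 0.5; 0 0 0 0 0 0 0.5")

```text
t: 41.6
tcp_pos: [0.6646, 0.0441, 0.0444]
tool_rot: [-0.0, 0.703, 0.711, -0.0]
wrist_force: [-3.0, -0.2, 6.7]
width: 0.057
grip_force: 64.8
```

Contact (6.7 N). Releasing gently and rising, then going for the box.

Request:
carry_out(motion="0 0 0 0 0 -0.02 0.5; 0 0 0 0 0 0 0.75; 0 0 0 0 0 0 0.9; 0 0 0 0 0 0 0.9; 0 0 0 0 0 0 0.9")

```text
t: 42.1
tcp_pos: [0.6645, 0.0441, 0.0435]
tool_rot: [-0.0, 0.703, 0.711, -0.001]
wrist_force: [-0.5, 0.1, 0.1]
width: 0.0768
grip_force: 0.0
```

Request:
carry_out(motion="0 0 0 0 0 -0.3 0.9; 0 0 0 0 0 -0.7 0.9; 0 0 0 0 0 -1 0.9; 0 0 0 0 0 -1 0.9; 0 0 0 0 0 -1 0.9")

```text
t: 42.6
tcp_pos: [0.665, 0.0442, 0.1463]
tool_rot: [0.0, 0.703, 0.711, 0.0]
wrist_force: [0.2, 0.5, -0.1]
width: 0.077
grip_force: 0.0
```

Request:
carry_out(motion="0 0 0 0 0 -1 1; 0 0 0 0 0 -1 1; 0 0 0 0 0 -1 1")

```text
t: 42.9
tcp_pos: [0.6648, 0.0442, 0.2216]
tool_rot: [0.0, 0.703, 0.711, 0.0]
wrist_force: [0.3, 0.9, -0.4]
width: 0.0856
grip_force: 0.0
```

```bash
python3 go.py .475,-.0055,.2,.13
python3 - <<'E'
from h import *
im=manip.snapshot("side"); cv2.imwrite("pics/f.png",cv2.resize(im[110:260,110:330],None,fx=3,fy=3))
E
```

```text
t 42.9 p [0.6648 0.0442 0.2216] zax [ 5.e-04  2.e-04 -1.e+00] yaw -1.559 w 0.0856 F [ 0.3  0.9 -0.4] g 0.0 q [ 0.01  0.76 -0.29  1.44  0.24  0.98 -0.33]
.475,-.0055,.2,.13 turn [ 2.000e-04  1.000e-04 -8.445e-01] then shift [ 7.787 -0.988  0.864]
```

View pics/f.png

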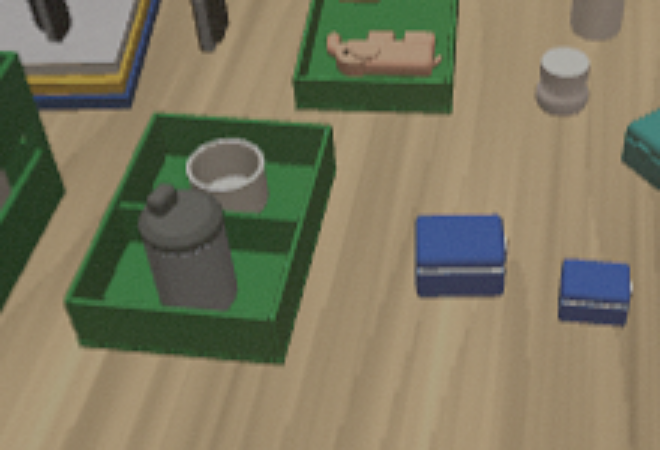

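The cup stands upright in the near bay (185,250). Turning back for the blue box (460,255).

Request:
carry_out(motion="0 0 -0.0735 0 0 0 1; 0 0 -0.0735 0 0 0 1; 0 0 -0.0735 0 0 0 1; 0 0 -0.0735 0 0 0 1; 0 0 -0.0735 0 0 0 1")

```text
t: 43.45
tcp_pos: [0.6649, 0.044, 0.2203]
tool_rot: [0.0, 0.398, 0.917, -0.0]
wrist_force: [0.4, 0.4, 0.3]
width: 0.0858
grip_force: 0.0
```

Request:
carry_out(motion="0 0 -0.0735 0 0 0 1; 0 0 -0.0735 0 0 0 1; 0 0 -0.0735 0 0 0 1; 0 0 -0.0735 0 0 0 1; 0 0 -0.0735 0 0 0 1")

```text
t: 43.95
tcp_pos: [0.6649, 0.0438, 0.2202]
tool_rot: [0.0, 0.042, 0.999, -0.0]
wrist_force: [-0.7, 0.1, 0.9]
width: 0.0855
grip_force: 0.0
```

Request:
carry_out(motion="0 0 -0.0735 0 0 0 1; 0 0 -0.036 0 0 0 1; 0 0 0 0.8 -0.1 0 1; 0 0 0 0.8 -0.1 0 1; 0 0 0 0.8 -0.1 0 1")

```text
t: 44.45
tcp_pos: [0.6057, 0.0285, 0.22]
tool_rot: [0.0, -0.065, 0.998, -0.0]
wrist_force: [0.3, -0.3, 0.8]
width: 0.0854
grip_force: 0.0
```

Request:
carry_out(motion="0 0 0 0.8 -0.1 0 1; 0 0 0 0.8 -0.1 0 1; 0 0 0 0.8 -0.1 0 1; 0 0 0 0.8 -0.1 0.4 1; 0 0 0 0.8 -0.1 0.4 1")

```text
t: 44.95
tcp_pos: [0.5085, 0.0031, 0.2002]
tool_rot: [0.001, -0.065, 0.998, -0.001]
wrist_force: [0.3, 0.4, -0.8]
width: 0.0856
grip_force: 0.0
```

Request:
carry_out(motion="0 0 0 0.8 -0.1 0 1; 0 0 0 0.6 -0.1 0 1; 0 0 0 0 0 0 1")

```text
t: 45.25
tcp_pos: [0.4729, -0.0072, 0.1999]
tool_rot: [-0.001, -0.065, 0.998, -0.001]
wrist_force: [-0.2, 0.6, 0.0]
width: 0.0857
grip_force: 0.0
```

```bash
python3 ck.py pacifier_box .475,-.0055; python3 go.py .475,-.0055,.1,.13 .475,-.0055,.006,.13
```

```text
pacifier_box [ 0.475  -0.0063 -0.0055  0.1272] 0.191 ['top', 'side']
t 45.45 p [ 0.4761 -0.0055  0.1996] zax [ 1.e-03  3.e-04 -1.e+00] yaw 0.1296 w 0.0852 F [ 0.5  0.1 -0.3] g 0.0 q [ 0.39  0.64 -0.75  2.02  0.65  0.73  0.93]
.475,-.0055,.1,.13 turn [ 0.0001  0.0005 -0.0002] then shift [0.042 0.005 3.984]
.475,-.0055,.006,.13 turn [0. 0. 0.] then shift [0.   0.   3.76]
```

Request:
carry_out(motion="0 0 0 0.04 0 0.95 1; 0 0 0 0 0 0.95 1; 0 0 0 0 0 0.95 1; 0 0 0 0 0 0.95 1; 0 0 0 0 0 0.95 1")

```text
t: 45.95
tcp_pos: [0.4748, -0.0055, 0.0792]
tool_rot: [0.0, -0.065, 0.998, 0.0]
wrist_force: [1.0, -0.5, -0.3]
width: 0.0858
grip_force: 0.0
```

Request:
carry_out(motion="0 0 0 0 0 0.95 1; 0 0 0 0 0 0.8 1; 0 0 0 0 0 0.5 1; 0 0 0 0 0 0.3 1; 0 0 0 0 0 0 1")

```text
t: 46.45
tcp_pos: [0.4741, -0.0054, 0.0154]
tool_rot: [-0.001, -0.066, 0.998, -0.0]
wrist_force: [-0.4, 0.0, -0.6]
width: 0.0856
grip_force: 0.0
```

```bash
python3 go.py .475,-.0055,.008,.13
```

```text
t 46.45 p [ 0.4741 -0.0054  0.0154] zax [-1.5e-03 -3.0e-04 -1.0e+00] yaw 0.1311 w 0.0856 F [-0.4  0.  -0.6] g 0.0 q [ 0.1   0.92 -0.31  2.14  1.17  0.26  0.45]
.475,-.0055,.008,.13 turn [-0.0001 -0.0008  0.0006] then shift [-0.036 -0.008  0.296]
```

Request:
carry_out(motion="0 -0.0008 0 -0.03 0 0.15 1; 0 0 0 0 0 0.15 1; 0 0 0 0 0 0 0.5; 0 0 0 0 0 0 0.4; 0 0 0 0 0 0 0.4", grip_force=45)

```text
t: 46.95
tcp_pos: [0.4742, -0.006, 0.0094]
tool_rot: [0.0, -0.065, 0.998, -0.0]
wrist_force: [-0.4, 0.2, 0.1]
width: 0.0497
grip_force: 46.7
```

Request:
carry_out(motion="0 0 0 0 0 0 0.4; 0 0 0 0 0 0 0.4; 0 0 0 0 0 0 0.4; 0 0 0 0 0 -0.3 0.4; 0 0 0 0 0 -0.7 0.4")

```text
t: 47.45
tcp_pos: [0.4732, -0.0059, 0.0333]
tool_rot: [-0.001, -0.065, 0.998, -0.0]
wrist_force: [0.2, -0.2, -0.6]
width: 0.0493
grip_force: 46.7
```

Request:
carry_out(motion="0 0 0 0 0 -0.9 0.4; 0 0 0 0 0 -0.9 0.4; 0 0 0 0 0 -0.9 0.4; 0 0 0 0 0 -0.9 0.4; 0 0 0 0 0 -0.9 0.4")

```text
t: 47.95
tcp_pos: [0.4736, -0.0062, 0.1472]
tool_rot: [-0.0, -0.065, 0.998, 0.0]
wrist_force: [0.3, 0.4, -0.5]
width: 0.0493
grip_force: 46.7
```

```bash
python3 go.py .475,-.0055,.15,.08 .584,.3216,.15,.08 .584,.3216,.014,.08
```

```text
t 47.95 p [ 0.4736 -0.0062  0.1472] zax [-7.e-04  1.e-04 -1.e+00] yaw 0.1297 w 0.0493 F [ 0.3  0.4 -0.5] g 46.7 q [ 0.32  0.71 -0.66  2.08  0.77  0.61  0.82]
.475,-.0055,.15,.08 turn [ 0.0001 -0.0003  0.0248] then shift [-0.06   0.024 -0.113]
.584,.3216,.15,.08 turn [0. 0. 0.] then shift [-5.392 12.694  0.   ]
.584,.3216,.014,.08 turn [0. 0. 0.] then shift [0.   0.   5.44]
```

Request:
carry_out(motion="0 0 0.025 0 0 -0.1 0.4; 0 0 0 -0.36 0.85 0 0.4; 0 0 0 -0.36 0.85 0 0.4; 0 0 0 -0.36 0.85 0 0.4; 0 0 0 -0.36 0.85 0 0.4")

```text
t: 48.45
tcp_pos: [0.503, 0.0821, 0.1487]
tool_rot: [-0.0, -0.04, 0.999, -0.0]
wrist_force: [0.3, 0.4, -0.9]
width: 0.0497
grip_force: 46.8
```

Request:
carry_out(motion="0 0 0 -0.36 0.85 0 0.4; 0 0 0 -0.36 0.85 0 0.4; 0 0 0 -0.36 0.85 0 0.4; 0 0 0 -0.36 0.85 0 0.4; 0 0 0 -0.36 0.85 0 0.4")

```text
t: 48.95
tcp_pos: [0.5393, 0.1916, 0.1486]
tool_rot: [-0.0, -0.04, 0.999, -0.0]
wrist_force: [0.8, -0.2, -0.9]
width: 0.0495
grip_force: 46.8
```

Request:
carry_out(motion="0 0 0 -0.36 0.85 0 0.4; 0 0 0 -0.36 0.85 0 0.4; 0 0 0 -0.36 0.85 0 0.4; 0 0 0 -0.36 0.85 0 0.4; 0 0 0 -0.36 0.85 0 0.4")

```text
t: 49.45
tcp_pos: [0.5757, 0.301, 0.1484]
tool_rot: [-0.0, -0.04, 0.999, -0.0]
wrist_force: [-0.2, 0.7, -0.9]
width: 0.0497
grip_force: 46.8
```

Request:
carry_out(motion="0 0 0 -0.06 0.82 0 0.4; 0 0 0 0 0 0 0.4")

```text
t: 49.65
tcp_pos: [0.5741, 0.3251, 0.1488]
tool_rot: [-0.001, -0.042, 0.999, 0.002]
wrist_force: [-0.8, -0.3, -1.2]
width: 0.0494
grip_force: 46.8
```

```bash
python3 go.py .584,.3216,.08,.08 .584,.3216,.0145,.08
```

```text
t 49.65 p [0.5741 0.3251 0.1488] zax [-0.0012  0.0035 -1.    ] yaw 0.084 w 0.0494 F [-0.8 -0.3 -1.2] g 46.8 q [-0.25  0.9  -0.65  1.51  0.62  0.94  0.56]
.584,.3216,.08,.08 turn [ 0.0018 -0.0004  0.002 ] then shift [-0.382 -0.173  2.75 ]
.584,.3216,.0145,.08 turn [0. 0. 0.] then shift [0.   0.   2.62]
```

Request:
carry_out(motion="0.0018 0 0.002 -0.38 -0.17 0.3 0.4; 0 0 0 0 0 0.9 0.4; 0 0 0 0 0 0.9 0.4; 0 0 0 0 0 0.9 0.4; 0 0 0 0 0 0.9 0.4")

```text
t: 50.15
tcp_pos: [0.5867, 0.3138, 0.0497]
tool_rot: [0.0, -0.037, 0.999, -0.003]
wrist_force: [0.1, -0.4, -1.2]
width: 0.0493
grip_force: 46.8
```

Request:
carry_out(motion="0 0 0 0 0 0.6 0.4; 0 0 0 0 0 0.3 0.4; 0 0 0 0 0 0.1 0.4; 0 0 0 0 0 0 0.4")

```text
t: 50.55
tcp_pos: [0.586, 0.3172, 0.0268]
tool_rot: [0.0, -0.038, 0.999, -0.002]
wrist_force: [-0.3, -0.8, -1.5]
width: 0.0494
grip_force: 46.8
```

```bash
python3 go.py .584,.3216,.0145,.08
```

```text
t 50.55 p [0.586  0.3172 0.0268] zax [ 0.001  -0.0033 -1.    ] yaw 0.0756 w 0.0494 F [-0.3 -0.8 -1.5] g 46.8 q [-0.28  1.06 -0.56  1.54  0.74  0.77  0.48]
.584,.3216,.0145,.08 turn [-0.0017  0.0004 -0.0022] then shift [0.066 0.182 0.493]
```

Request:
carry_out(motion="-0.0017 0 -0.002 0.05 0.15 0.2 0.4; 0 0 0 0 0 0.15 0.4; 0 0 0 0 0 0.1 0.4; 0 0 0 0 0 0 0.4; 0 0 0 0 0 0 0.4")

```text
t: 51.05
tcp_pos: [0.5841, 0.3209, 0.0153]
tool_rot: [0.0, -0.04, 0.999, -0.0]
wrist_force: [0.5, 0.3, -0.6]
width: 0.0495
grip_force: 46.8
```

```bash
python3 go.py .584,.3216,.0145,.08
```

```text
t 51.05 p [0.5841 0.3209 0.0153] zax [ 3.e-04 -2.e-04 -1.e+00] yaw 0.0799 w 0.0495 F [ 0.5  0.3 -0.6] g 46.8 q [-0.29  1.08 -0.55  1.54  0.75  0.75  0.47]
.584,.3216,.0145,.08 turn [-0.0001  0.0001 -0.    ] then shift [0.001 0.028 0.03 ]
```

Request:
carry_out(motion="0 0 0 0 0 0.03 0.4; 0 0 0 0 0 0.02 0.4; 0 0 0 0 0 0 0.4; 0 0 0 0 0 0 0.65; 0 0 0 0 0 0 0.8")

```text
t: 51.55
tcp_pos: [0.5841, 0.321, 0.0139]
tool_rot: [0.0, -0.04, 0.999, 0.0]
wrist_force: [-0.2, -0.1, -0.2]
width: 0.0675
grip_force: 0.0
```

Request:
carry_out(motion="0 0 0 0 0 0 0.8; 0 0 0 0 0 0 0.8; 0 0 0 0 0 -0.3 0.8; 0 0 0 0 0 -0.8 0.8; 0 0 0 0 0 -1 0.8")

```text
t: 52.05
tcp_pos: [0.5836, 0.3208, 0.0675]
tool_rot: [-0.0, -0.04, 0.999, -0.0]
wrist_force: [0.1, 0.5, -0.0]
width: 0.0683
grip_force: 0.0
```

Request:
carry_out(motion="0 0 0 0 0 -1 0.8; 0 0 0 0 0 -1 0.8; 0 0 0 0 0 -1 0.8; 0 0 0 0 0 -1 0.8; 0 0 0 0 0 -1 0.8")

```text
t: 52.55
tcp_pos: [0.584, 0.3212, 0.1946]
tool_rot: [0.001, -0.04, 0.999, 0.001]
wrist_force: [0.7, 0.3, -0.2]
width: 0.0682
grip_force: 0.0
```

```bash
python3 go.py
python3 - <<'E'
from h import *
a=manip.snapshot("side")[60:384,90:400]; b=manip.snapshot("top")[80:280,80:480]
cv2.imwrite("pics/g.png",cv2.resize(a,(574,600)))
E
```

```text
t 52.55 p [0.584  0.3212 0.1946] zax [ 0.0016  0.0011 -1.    ] yaw 0.0804 w 0.0682 F [ 0.7  0.3 -0.2] g 0.0 q [-0.24  0.86 -0.68  1.45  0.58  1.04  0.6 ]
```

View pics/g.png

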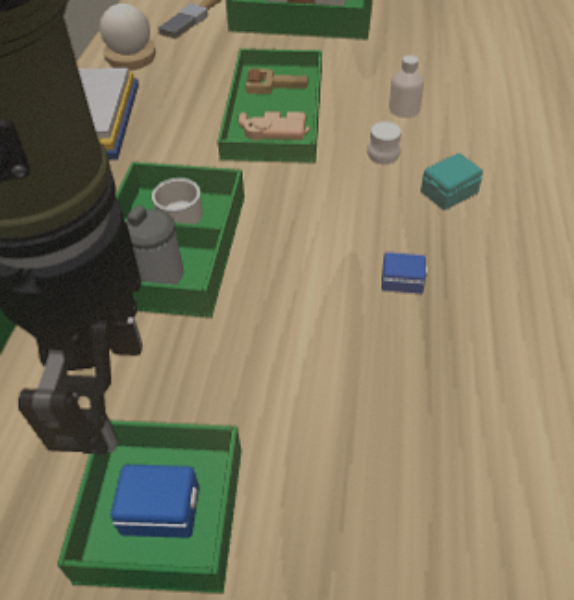

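Everything is in place. The box is upright in the small bin (155,500), cup and ramekin stand in their bays (158,245; 177,200), and both toys lie flat in the tray. The bottle and jar have not moved, and the gripper is clear. Handing in.

```bash
python3 -c "
from plant import manip
print(manip.hand_in())"
```

```text
the job is handed in; nothing more can be done
None
```

I sorted all five things into their green bins in the order asked, left the bottle and cream jar where they stood, and handed the job in at about 53 s of the 122 s allowed; no verdict came back.

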